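# Change the pestle on the bench homogeniser

## Task

Change the pestle on the homogeniser: open the chuck, take the worn pestle out and lay it in the metal tray, then stand the ball-ended pestle from the rack fully down in the chuck and tighten the sleeve until the jaws grip it firmly. Only after that, turn the speed knob so its pointer is at the long index mark. Also clear every used pestle lying on the bench into the tray; leave the cone-ended spare standing in the rack and the other things on the bench alone.

Things in the scene. Friction and masses are not known exactly. Their poses are not given: they have to be found in the camera images.
- console: Fixed white control console of a laboratory homogeniser, 150 x 270 x 60 mm high. Origin: centre of its underside; x points away from the operator side, y to its left, z up. On its left half a handset is parked upright in a 72 mm wide cradle, chuck pointing up; on its right half is the speed knob. Nothing else stands up from its top.
- chuck_face (a point): Centre of the chuck's upper face, 165 mm above the bench, on the vertical chuck axis (10, 75 mm from the console's origin). The bore goes 26 mm down from here to a flat floor. The four jaws and the sleeve end level with this face.
- sleeve (a joint): The chuck's knurled dark steel sleeve, a ring 44 mm across, 30 mm high, top level with the chuck face. Rad, 0 (open, 13 mm between jaws) to 4.0; grows clockwise seen from above, which closes the jaws 1.6 mm in diameter per rad. They meet an 8 mm shank at about 3.1; turning on to 3.8, or to its stop at 4.0, grips firmly (3.4 is still loose). 0.15 N m friction; stays where left.
- jaw0: One of the four coupled jaws, 90 degrees apart, each 6 mm wide and 24 mm tall, seen inside the sleeve; origin at its mid height on the chuck axis as built (it slides radially as the sleeve turns).
- jaw1: Second jaw, 90 degrees round from the first.
- jaw2: Third jaw, opposite the first.
- jaw3: Fourth jaw, opposite the second.
- knob (a joint): Black speed knob on the console: fluted grip 32 mm across and 22 mm high, with a white pointer line on its top and skirt. Value in rad, 0 to 4.5, growing clockwise seen from above. Friction 0.03 N m; it stays where it is left. The pointer is at the long index mark at 2.1.
- knob_grip (a point): On the vertical knob axis, 76 mm above the bench, mid height of the knob's grip (knob top at 83 mm).
- knob_pointer (a point): Outer end of the knob's white pointer line, 22 mm from the knob axis; turns with the knob.
- index_mark (a point): The long heavy white index stroke printed on the panel beside the knob, 32 mm from the knob axis; the other scale ticks are short and thin.
- worn: Worn cone-ended steel pestle, at first gripped in the chuck. Every pestle: 64 mm long, 40 g; round shank 8 x 28 mm, hexagon 13 mm across flats x 22 mm, tip 14 mm. Origin on the axis, mid hexagon, 39 mm from the shank's end; z runs along the pestle from shank to tip; hexagon flats face along x and every 60 degrees from it. Fully down in the chuck, the origin is 13 mm above the chuck face.
- ball: The pestle to be fitted: ball-ended (12 mm ball), same sizes and axes as the worn one, standing shank down in a rack hole, its origin 13 mm above the rack's top.
- spare: The cone-ended spare pestle standing in another rack hole; same sizes and axes.
- rack: White fixed rack block 60 x 170 x 45 mm high. Origin: centre of its underside. Three holes 9.4 mm wide and 26 mm deep on its y axis, 55 mm apart; one is empty.
- tray: Loose open aluminium tray, 190 x 130 x 32 mm high outside, walls and floor 3 mm, 0.6 kg. Origin: centre of its underside; x along its long side. It may be shifted.
- used0: Used cone-ended pestle lying on the bench (may be absent). Sized as the worn one, but its x axis runs along the pestle from shank to tip; origin on the axis, mid hexagon, 6.5 mm above what it lies on.
- used1: Another used pestle, same as used0 (may be absent).
- used2: Another used pestle, same as used0 (may be absent).
- reagent: White reagent bottle 60 mm across, 130 mm high; origin at the centre of its underside. Not part of the job.
- jar: Small specimen jar 54 mm across, 70 mm high; origin at the centre of its underside. Not part of the job.
Not all that is in view belongs to the job. Of the things that look like the tray, take the one that is farthest to the robot's left at the start.

How it is judged:
On the way, in this order (a step that is already met when the one before it is completed fails the run):
1. the chuck is opened with the worn pestle still standing in it (value of joint sleeve below 2.85 rad and distance between worn and chuck_face below 0.022 m), for 0.1 s.
2. the worn pestle lies in the tray (x of worn in the frame of tray between -0.092 and 0.092 m and y of worn in the frame of tray between -0.062 and 0.062 m and z of worn in the frame of tray between 0 and 0.024 m and linear speed of worn below 0.03 m/s), for 0.2 s.
3. the ball-ended pestle is fully down in the chuck and gripped by all four jaws (z of ball in the frame of chuck_face between 0.009 and 0.016 m and horizontal distance between ball and chuck_face below 0.0025 m and angle between ball's own z axis and vertical below 0.12 rad and contact force between each of jaw0, jaw1, jaw2, jaw3 and ball above 3 N), for 0.2 s.
4. the speed knob's pointer is at the index mark (value of joint knob between 1.95 and 2.25 rad), for 0.2 s.
At the end, for the whole second after the job is handed in: Ball-ended pestle fully down in the chuck (3 mm; upright to 0.12 rad, centred to 2.5 mm), each jaw pressing it with over 3 N; knob within 0.15 rad of the index mark; worn and all used pestles lie at rest in the tray; spare stands in the rack (all of step 2 and all of step 3 and all of step 4 and x of used0 in the frame of tray between -0.092 and 0.092 m and y of used0 in the frame of tray between -0.062 and 0.062 m and z of used0 in the frame of tray between 0 and 0.024 m and linear speed of each of used0, used1, used2 below 0.03 m/s and x of used1 in the frame of tray between -0.092 and 0.092 m and y of used1 in the frame of tray between -0.062 and 0.062 m and z of used1 in the frame of tray between 0 and 0.024 m and x of used2 in the frame of tray between -0.092 and 0.092 m and y of used2 in the frame of tray between -0.062 and 0.062 m and z of used2 in the frame of tray between 0 and 0.024 m and distance of spare from where it was at the start of the episode below 0.015 m and angle between spare's own z axis and vertical below 0.25 rad); the robot touches nothing.
It fails at once if the reagent bottle or the jar is moved more than 20 mm (distance of any of reagent, jar from where it was at the start of the episode above 0.02 m).
It fails at once if the spare pestle is taken from or knocked out of the rack (distance of spare from where it was at the start of the episode above 0.02 m).
Of used0, used1, used2 only 1 to 3 are there at a start; the rules pass over those that are not, and their reading is None.
At some moment in a run one of used0, used1, used2, tray may be knocked a few centimetres aside while the robot is not near it.
It also fails if it takes over 210 s, if anything falls off the work surface, if the arm or the gripper's body presses on something with over 40 N, if the wrist force passes 120 N, or if a joint passes its speed limit or range.

## Robot

A 6-joint arm with a two-finger parallel gripper is mounted at the origin on the work surface. World frame = base frame: x ahead of the robot, y to its left, z up, the work surface at z = 0. Lengths are in m, angles in rad, forces in N, time in s.
With the tool pointing down it reaches from about 0.3 to 0.875 m from the base axis. Payload 6.4 kg.
Tool frame: the origin (TCP) lies on the centre line of the jaws, within the pads' length; the fingertips stand 8 mm ahead of it and the grasp point (between the pads) lies 11 mm behind it (env.tip_extent is the distance from the TCP to the fingertips, in m); x points along the fingers, y is the direction in which the jaws open and shut, and the axes are right-handed (so a half turn about x gives the same grasp; the last joint's range is limited). The gripper opens to 85 mm and grips with 20 to 120 N. Pads are 22 mm wide; open, the fingers measure 114 mm over their backs; the gripper's body (76 mm by 85 mm) begins 54 mm behind the grasp point. The pads swing forward as they close: fully open they stand 13 mm farther back than shut.
Start: joints at [-1.478, 0.181, 1.607, -0, 1.354, -0.206], TCP at [0.169, -0.55, 0.239] pointing down, gripper open.
Joint ranges: [-2.99, 2.99], [-0.89, 2.07], [0.3, 2.58], [-1.14, 4.28], [0, 2.63], [-3.12, 3.12]. Speed limits (rad/s): [2.57, 2.57, 3.01, 3.14, 3.14, 3.14].

## Interface

Orientations are given as a unit quaternion [x, y, z, w].
In Python, from plant import state, read_camera, finish_job, search_frame, place_of, env gives the robot as it stands. The module is installed in compiled form; this text tells all that it offers.
- The arm moves only by the tool step_arm, never from a script. Its argument "rows" is a list of rows, each a list of 7 numbers: the opening, from -1 (shut) to 1 (fully open), then the shift along the tool's x, y, z in m, then the turn, a rotation vector about the tool's x, y, z in rad. In form: [[claw, dx, dy, dz, ax, ay, az], ...]. A call has 1 to 12 rows; each row is the pose to reach, as a shift and turn from the pose measured when the call began, along the tool's axes at that moment; what a row does not reach only later rows make up. A row lasts 1/12 s, in which the tool goes at most 41.7 mm and 7.16 degrees, less where a joint would pass 70% of its speed; a pose out of reach is approached as far as the arm can. A call with a gripper value outside its range is refused whole. The fingers move at their own pace and stop on an object; "newtons" is the grip in N (left out, the last holds). Time passes only in rows, so rows that repeat a pose let the fingers close. It gives the time, the measured TCP pose, the force and the opening at its end, in the units of the state.
- state(): the state, without advancing time (a new reading comes with each control period).
- read_camera(name): name is "scene" or "top"; returns a dict with "color" (480x640x3 uint8, blue, green, red), "mtx" (3x3 intrinsics, pixels), "origin" and "orientation" of the camera in the world. Camera axes: x right, y down, z forward; pixel columns grow to the right and rows downward; lengths in m; the calibration is good to about 2 mm. A picture is of the moment at which its call begins. There is no depth.
- finish_job(): hands the job in, once; it reports no verdict.
Trained networks look in the newest picture that a camera, given by its name, has taken for a name from the list of things; names that differ only in an ending like _2 or _b are one class to them, and where a whole thing is asked for, a point or a joint stands for the part that bears it (a point fixed in the world has none). Each returns a list of dicts, best first, with "score" (0 to 1); they miss things now and then, are a little off and sometimes report something else, mostly with a low value. They report only what shows in the picture. A call takes as long as a camera call. They do not tell look-alikes from the thing itself.
- search_frame(camera, name): "rect" ([centre column, centre row, width, height] in pixels, round what is visible of it).
- place_of(camera, name): "xy" ([column, row] in pixels: a listed point, or the origin of a listed thing).
The state is a dict: "time": time; "q": joint angles; "joint_vel": joint speeds; "effort": joint torques, N m; "eef_pos": TCP position; "ee_rot": TCP orientation; "contact_force": force on the tool from outside, world axes, zero at the start; "ft_torque": the same for the moment, N m; "opening": opening from 0.0 (shut) to 1.0 (fully open).
Only numpy, scipy, OpenCV 4.12 (cv2) and the standard library are available. Lean on these libraries where they do the work, as an engineer would, in place of code of your own. Each camera call takes 0.05 s, during which the arm holds its last target. There are 200 camera calls.

## Working session

There is one attempt and no reset: what is moved stays moved. The work goes in short steps, Python scripts to look and compute and a tool call to move; the robot and the scene stay as the last step left them, time stands still between calls to the robot, and variables do not carry over. Pictures are saved under pics/ and viewed, about 12 in all and at most 16, crops included, and the job is handed in when it is done.

Besides the shell and the picture viewer there is one more tool, called after "Call:" by a JSON object that holds its "api" and its "payload". step_arm: Moves the arm, as the interface text tells. Its arguments: {"type":"object","properties":{"rows":{"type":"array","items":{"type":"array","items":{"type":"number"}}},"newtons":{"type":"number"}},"required":["rows"]}

```bash
mkdir -p pics
cat > h.py <<'E'
import numpy as np, cv2
from scipy.spatial.transform import Rotation as R
from plant import state, read_camera, finish_job, search_frame, place_of, env
def cam(n,save=None):
    c=read_camera(n)
    if save: cv2.imwrite('pics/'+save,c['color'])
    return c
def ray(c,xy):
    K=np.array(c['mtx']);d=np.linalg.inv(K)@[xy[0],xy[1],1]
    o=np.array(c['orientation']); r=(R.from_quat(o).as_matrix() if o.size==4 else o)
    return np.array(c['origin']),r@d
def at(c,xy,z):
    o,d=ray(c,xy);return (o+d*(z-o[2])/d[2]).round(4)
def proj(c,p):
    o=np.array(c['orientation']); r=(R.from_quat(o).as_matrix() if o.size==4 else o)
    q=np.array(c['mtx'])@(r.T@(np.array(p)-c['origin']));return (q[:2]/q[2]).round(1)
def tri(c1,a,c2,b):
    o1,d1=ray(c1,a);o2,d2=ray(c2,b);d1/=np.linalg.norm(d1);d2/=np.linalg.norm(d2)
    s=np.linalg.lstsq(np.stack([d1,-d2],1),o2-o1,rcond=None)[0]
    p,q=o1+s[0]*d1,o2+s[1]*d2;return ((p+q)/2).round(4),np.linalg.norm(p-q).round(4)
E
python3 - <<'E'
from h import *
s=state();print({k:np.round(v,3) for k,v in s.items()},env.tip_extent)
H=dict(console=0,chuck_face=.165,sleeve=.15,knob_grip=.076,knob_pointer=.07,index_mark=.06,worn=.178,ball=.058,spare=.058,rack=0,tray=0,used0=.0065,reagent=0,jar=0)
for n in['top','scene']:
    c=cam(n,n+'0.png');print(n,np.round(c['origin'],3),np.round(c['orientation'],3),np.round(c['mtx'],1).tolist())
    for k,z in H.items():
        for r in place_of(n,k)[:4]:
            print(k,round(r['score'],2),np.round(r['xy'],1),at(c,r['xy'],z)[:2])
E
```

```text
{'time': np.float64(0.0), 'q': array([-1.478,  0.182,  1.608,  0.   ,  1.354, -0.206]), 'joint_vel': array([-0.   , -0.001, -0.001, -0.001,  0.   ,  0.   ]), 'effort': array([-0.0000e+00, -4.4487e+01, -3.5133e+01, -0.0000e+00,  9.0000e-03,
       -0.0000e+00]), 'eef_pos': array([ 0.169, -0.549,  0.238]), 'ee_rot': array([ 0.699,  0.106, -0.699,  0.105]), 'contact_force': array([ 0.272,  0.299, -0.331]), 'ft_torque': array([ 0.007,  0.082, -0.01 ]), 'opening': np.float64(1.001)} 0.008
top [ 0.315 -0.085  1.353] [-0.699  0.71  -0.066  0.059] [[576.4, 0.0, 315.0], [0.0, 576.4, 228.5], [0.0, 0.0, 1.0]]
console 0.59 [259.8 203.7] [0.6189 0.0328]
chuck_face 0.91 [227.8 171.1] [0.6539 0.0866]Traceback (most recent call last):
  File "<stdin>", line 7, in <module>
ValueError: it knows: ball, chuck_face, console, index_mark, jar, jaw, knob_grip, knob_pointer, rack, reagent, spare, tray, used, worn
```

Run:
```python
from h import *
H=dict(console=0,chuck_face=.165,knob_grip=.076,knob_pointer=.07,index_mark=.06,worn=.178,ball=.058,spare=.058,rack=0,tray=0,used=.0065,reagent=0,jar=0)
for n in['top','scene']:
    c=cam(n,n+'0.png');print(n,np.round(c['origin'],3),np.round(c['orientation'],3),np.round(c['mtx'],1).tolist())
    for k,z in H.items():
        for r in place_of(n,k)[:5]:
            print(k,round(r['score'],2),np.round(r['xy'],1),at(c,r['xy'],z)[:2])
```

```text
top [ 0.315 -0.085  1.353] [-0.699  0.71  -0.066  0.059] [[576.4, 0.0, 315.0], [0.0, 576.4, 228.5], [0.0, 0.0, 1.0]]
console 0.85 [262.5 202.6] [0.6215 0.0263]
chuck_face 0.61 [225.7 170. ] [0.6563 0.0911]
chuck_face 0.57 [152.4 281.1] [0.422  0.2389]
knob_grip 0.77 [291.8 198.4] [ 0.6132 -0.0464]
knob_grip 0.35 [124.1 272.9] [0.4491 0.3262]
knob_grip 0.32 [153.8 279.8] [0.4329 0.2601]
knob_pointer 0.85 [283.6 202.3] [ 0.6057 -0.0275]
index_mark 0.8 [286.  189.2] [ 0.6388 -0.0328]
index_mark 0.26 [154.9 277.3] [0.4399 0.2621]
worn 0.54 [225.8 173.1] [0.6459 0.0889]
ball 0.44 [119.1 268.9] [0.4602 0.3436]
spare 0.74 [401.3 278.2] [ 0.4298 -0.2906]
spare 0.36 [169.6 282.4] [0.4282 0.2294]
rack 0.65 [152.9 279.1] [0.4416 0.2828]
tray 0.87 [402.8 280.7] [ 0.429  -0.3031]
tray 0.78 [505.5 293.2] [ 0.3961 -0.5429]
tray 0.65 [486.6 173.4] [ 0.6867 -0.5182]
used 0.67 [279.  282.7] [ 0.4281 -0.0128]
used 0.56 [232.  278.8] [0.4389 0.0968]
used 0.53 [256.7 201.3] [0.6234 0.0396]
reagent 0.81 [395.9 199.5] [ 0.6247 -0.2948]
jar 0.85 [143.8 206.4] [0.6162 0.3104]
jar 0.71 [122.2 272.6] [0.4579 0
[... 228 characters left out ...]
318.6 276.2] [ 0.5956 -0.0491]
knob_grip 0.42 [406. 286.] [0.5055 0.1156]
knob_pointer 0.6 [328.4 291.1] [ 0.6137 -0.0097]
index_mark 0.96 [310.3 291.7] [ 0.6309 -0.0446]
worn 0.56 [368.3 288.6] [0.6496 0.1003]
worn 0.34 [483.7 328.6] [0.6104 0.2993]
ball 0.64 [520.2 322.1] [0.4367 0.3417]
spare 0.58 [472.5 293.8] [0.4212 0.2344]
rack 0.84 [480.9 329.7] [0.4504 0.2797]
tray 0.71 [231.3 190. ] [ 0.3994 -0.5244]
tray 0.7 [280.7 222.7] [ 0.4301 -0.3021]
tray 0.57 [155.4 241.6] [ 0.6912 -0.5062]
used 0.61 [370.5 268.2] [ 0.4391 -0.0064]
used 0.41 [407.1 282.3] [0.4271 0.0878]
reagent 0.58 [237.8 259.4] [ 0.6094 -0.2893]
jar 0.7 [466.1 393.8] [0.6147 0.3141]
jar 0.25 [405.8 281.5] [0.4204 0.0817]
```

View pics/top0.png

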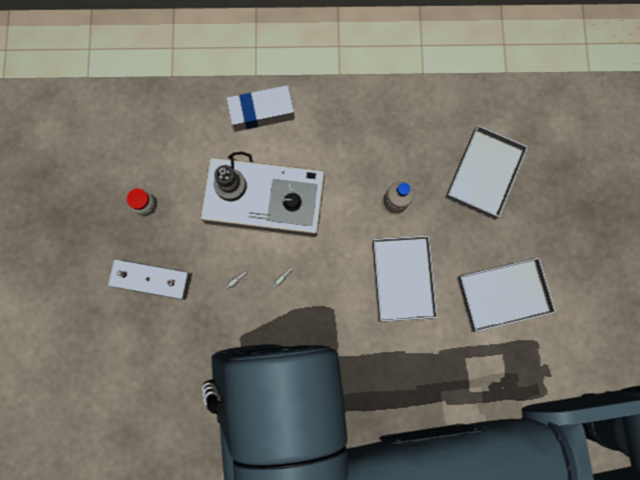

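View pics/scene0.png

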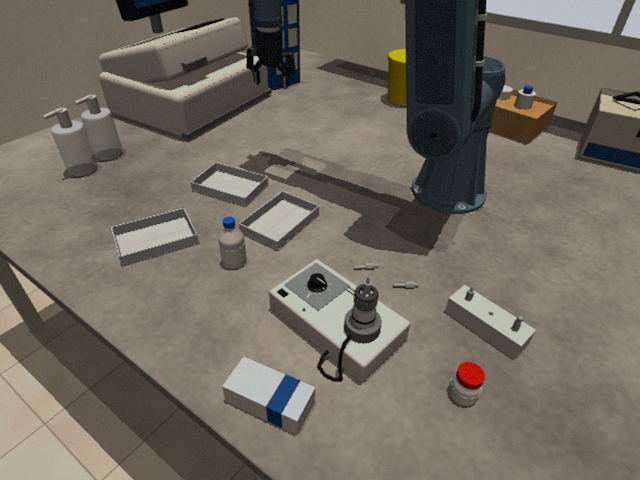

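```bash
cat >> h.py <<'E'
def mv(p,yaw=None,tilt=False):
    """print shift in tool axes to world TCP p; and turn about tool x to bring jaws' y axis to world yaw, tool down"""
    s=state();r=R.from_quat(s['ee_rot']);p=np.array(p)
    d=r.inv().apply(p-s['eef_pos'])
    y=r.apply([0,1,0]);cur=np.arctan2(y[1],y[0])
    tgt=cur if yaw is None else yaw
    x=np.array([0,0,-1.]);yy=np.array([np.cos(tgt),np.sin(tgt),0]);M=np.stack([x,yy,np.cross(x,yy)],1)
    w=(r.inv()*R.from_matrix(M)).as_rotvec()
    print('shift',d.round(4).tolist(),'rot',w.round(4).tolist(),'yawnow',cur.round(3),'rows',max(np.linalg.norm(d)/.0417,np.linalg.norm(w)/.125).round(1))
def st():
    s=state();r=R.from_quat(s['ee_rot']);y=r.apply([0,1,0])
    print('t',round(float(s['time']),2),'p',np.round(s['eef_pos'],4),'yaw',np.arctan2(y[1],y[0]).round(3),'down',r.apply([1,0,0]).round(3),'q',np.round(s['q'],3),'F',np.round(s['contact_force'],1),'T',np.round(s['ft_torque'],2),'op',np.round(s['opening'],3))
def fine(names,cams=('top','scene'),C=None):
    C=C or {n:cam(n) for n in cams}
    for k in names:
        P={n:[(r['score'],r['xy']) for r in place_of(n,k)[:3]] for n in C}
        for a in P.get('top',[]):
            for b in P.get('scene',[]):
                p,e=tri(C['top'],a[1],C['scene'],b[1])
                if e<.02: print(k,round(a[0],2),round(b[0],2),p,e)
    return C
E
python3 - <<'E'
from h import *
C=fine(['chuck_face','worn','knob_grip','knob_pointer','index_mark','ball','spare','tray','used','rack','console'])
c=C['top']['color']
cv2.imwrite('pics/c1.png',cv2.resize(c[150:320,90:330],None,fx=3.3,fy=3.3,interpolation=cv2.INTER_CUBIC))
st();mv([.65,.09,.28])
E
```

```text
chuck_face 0.97 0.63 [0.6501 0.0911 0.1682] 0.0097
worn 0.4 0.49 [0.6441 0.0963 0.1696] 0.0011
knob_grip 0.59 0.8 [ 0.6051 -0.0469  0.0826] 0.0094
knob_pointer 0.6 0.65 [ 0.6099 -0.0207  0.0684] 0.0034
index_mark 0.97 0.73 [ 0.6376 -0.041   0.0645] 0.0034
ball 0.55 0.48 [0.4474 0.3403 0.0621] 0.0121
spare 0.51 0.47 [0.4343 0.2301 0.073 ] 0.0052
tray 0.85 0.61 [ 0.438  -0.3014  0.0124] 0.0001
tray 0.84 0.89 [ 0.3936 -0.5414 -0.0006] 0.0027
tray 0.82 0.92 [ 0.6893 -0.5076  0.0041] 0.0085
used 0.55 0.53 [ 0.435  -0.0145 -0.0038] 0.0035
used 0.46 0.58 [ 0.4283  0.0966 -0.0052] 0.0026
rack 0.79 0.92 [ 0.4422  0.2856 -0.0022] 0.0068
console 0.72 0.9 [ 0.6228  0.0283 -0.0071] 0.0084
t 2.75 p [ 0.1693 -0.5495  0.2393] yaw -1.272 down [-0.  0. -1.] q [-1.478  0.181  1.607 -0.     1.354 -0.206] F [ 0.6  0.1 -0.2] T [ 0.02 -0.02  0.01] op 1.001
shift [-0.0407, -0.4697, -0.6477] rot [-0.0, -0.0, 0.0001] yawnow -1.272 rows 19.2
```

View pics/c1.png

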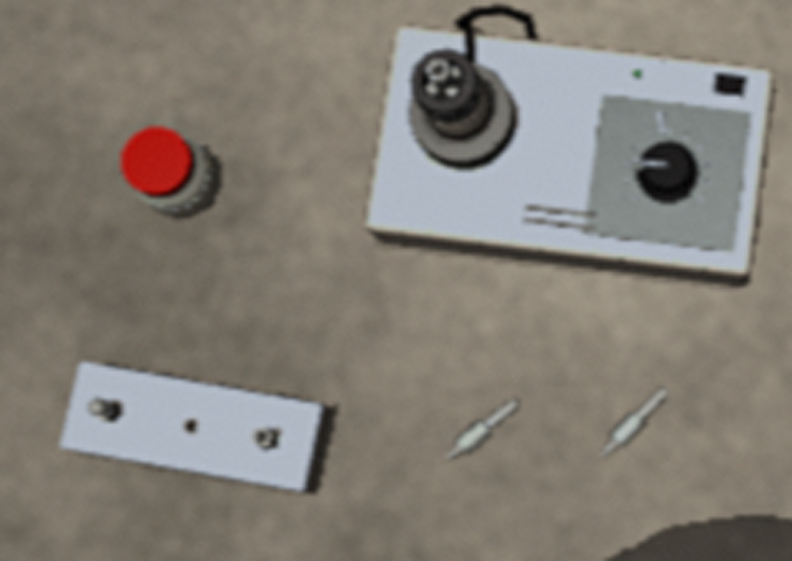

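Run:
```python
from h import *
c=cam('top')
f=lambda u,v:(90+u/3.3,150+v/3.3)
co=np.array([at(c,f(*p),.06)[:2] for p in[(400,28),(770,70),(745,270),(370,230)]]);print(co,np.linalg.norm(np.roll(co,-1,0)-co,axis=1))
m=co.mean(0);y=(co[0]-co[1])+(co[3]-co[2]);yaw=np.arctan2(y[1],y[0])-np.pi/2
print('console',m,yaw,'chuck',m+R.from_euler('z',yaw).as_matrix()[:2,:2]@[.01,.075])
print('sleeve',at(c,f(444,83),.165),at(c,f(443,75),.165),'knob',at(c,f(669,170),.083))
ra=np.array([at(c,f(*p),.045)[:2] for p in[(80,361),(322,402),(306,492),(60,445)]]);print('rack',ra.mean(0),np.linalg.norm(np.roll(ra,-1,0)-ra,axis=1))
yy=ra[0]-ra[1];yy/=np.linalg.norm(yy);print('rackyaw',np.arctan2(yy[1],yy[0])-np.pi/2,ra.mean(0)+.055*yy,ra.mean(0)-.055*yy,'hole',at(c,f(191,426),.045))
for a,b in[((449,457),(516,402)),((602,454),(664,390))]: 
    p,q=at(c,f(*a),.0065),at(c,f(*b),.0065);d=p-q;print('used tip,shank',p,q,np.linalg.norm(d),np.arctan2(d[1],d[0]), q+d*39/64)
g=lambda u,v:(u,v)
tr=np.array([at(c,p,.032)[:2] for p in[(373,238),(429,236),(436,318),(379,321)]]);print('tray',tr,tr.mean(0))
```

```text
[[ 0.7147  0.1406]
 [ 0.6806 -0.1196]
 [ 0.5381 -0.0998]
 [ 0.5699  0.159 ]] [0.26242494 0.143869   0.26074639 0.14596438]
console [0.625825 0.02005 ] -0.1262990875004517 chuck [0.64519262 0.09319298]
sleeve [0.645  0.0934 0.165 ] [0.6504 0.0941 0.165 ] knob [ 0.6043 -0.0487  0.083 ]
rack [0.438375 0.281325] [0.17022799 0.06213059 0.17240757 0.05873917]
rackyaw -0.18253319073023033 [0.44835867 0.33541129] [0.42839133 0.22723871] hole [0.4375 0.2819 0.045 ]
used tip,shank [0.4166 0.1104 0.0065] [0.4547 0.0634 0.0065] 0.06050297513345933 2.251990457704218 [0.43148281 0.09204063 0.0065    ]
used tip,shank [0.417  0.0026 0.0065] [ 0.4617 -0.0415  0.0065] 0.06279251547756311 2.3629511441281306 [ 0.43446094 -0.01462656  0.0065    ]
tray [[ 0.5265 -0.2329]
 [ 0.5293 -0.3634]
 [ 0.3406 -0.3698]
 [ 0.3359 -0.2401]] [ 0.433075 -0.30155 ]
```

Call:
{"api": "step_arm", "payload": {"rows": [[1,-0.07,-0.1,-0.14,0,0,0],[1,-0.07,-0.1,-0.14,0,0,0],[1,-0.07,-0.1,-0.14,0,0,0],[1,-0.07,-0.1,-0.14,0,0,0],[1,-0.07,-0.25,-0.35,0,0,0],[1,-0.07,-0.25,-0.35,0,0,0],[1,-0.07,-0.47,-0.648,0,0,0],[1,-0.07,-0.47,-0.648,0,0,0],[1,-0.07,-0.47,-0.648,0,0,0],[1,-0.07,-0.47,-0.648,0,0,0],[1,-0.07,-0.47,-0.648,0,0,0],[1,-0.07,-0.47,-0.648,0,0,0]]}}

```text
time: 3.8
eef_pos: [0.4639, -0.1583, 0.3069]
ee_rot: [0.699, 0.105, -0.699, 0.105]
contact_force: [0.1, -0.8, 0.1]
opening: 1.004
```

Call:
{"api": "step_arm", "payload": {"rows": [[1,0.017,-0.187,-0.2475,0,0,0],[1,0.017,-0.187,-0.2475,0,0,0],[1,0.017,-0.187,-0.2475,0,0,0],[1,0.017,-0.187,-0.2475,0,0,0],[1,0.017,-0.187,-0.2475,0,0,0],[1,0.017,-0.187,-0.2475,0,0,0],[1,0.017,-0.187,-0.2475,0,0,0],[1,0.017,-0.187,-0.2475,0,0,0],[1,0.017,-0.187,-0.2475,0,0,0],[1,0.017,-0.187,-0.2475,0,0,0]]}}

```text
time: 4.63
eef_pos: [0.6454, 0.0944, 0.2891]
ee_rot: [-0.699, -0.106, 0.699, -0.106]
contact_force: [-0.4, 0.1, -0.0]
opening: 1.002
```

Run:
```python
from h import *
st()
c=cam('scene','s1.png')
cv2.imwrite('pics/c2.png',cv2.resize(c['color'][170:370,240:520],None,fx=2.8,fy=2.8,interpolation=cv2.INTER_CUBIC))
t=cam('top','t1.png')
cv2.imwrite('pics/c3.png',np.vstack([t['color'][100:400]]))
for n,C in(('top',t),('scene',c)):
  for r in place_of(n,'used'): print(n,r['score'],r['xy'],at(C,r['xy'],.0065))
mv([.6455,.0933,.147],-1.272)
```

```text
t 4.63 p [0.6454 0.0944 0.2891] yaw -1.27 down [-0.    -0.001 -1.   ] q [-3.600e-02  3.170e-01  1.341e+00 -1.000e-03  1.484e+00  1.234e+00] F [-0.4  0.1 -0. ] T [-0.02 -0.05  0.02] op 1.002
top 0.7 [235.9, 283.3] [0.4283 0.0876 0.0065]
top 0.57 [281.6, 281.7] [ 0.4304 -0.0189  0.0065]
scene 0.52 [368.7, 265.8] [ 0.4345 -0.0144  0.0065]
scene 0.42 [484.8, 330.4] [0.4532 0.2877 0.0065]
shift [0.1432, -0.0013, -0.0007] rot [-0.0015, -0.0007, -0.0011] yawnow -1.273 rows 3.4
```

View pics/c2.png

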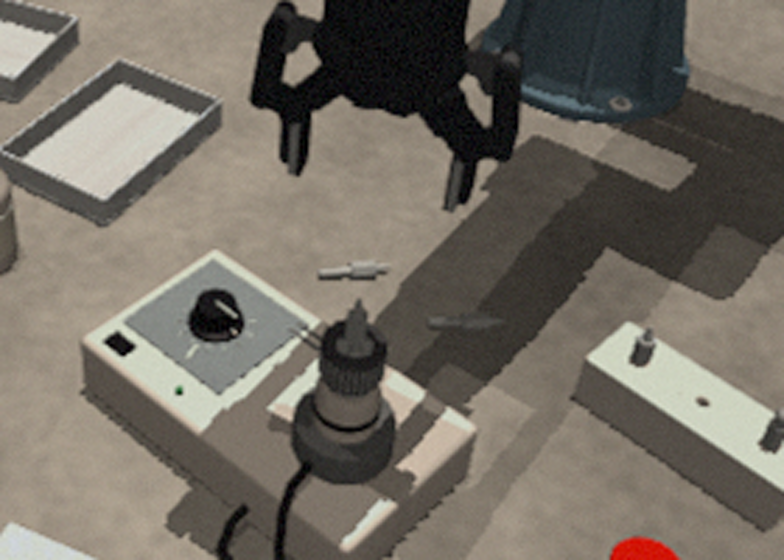

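View pics/c3.png

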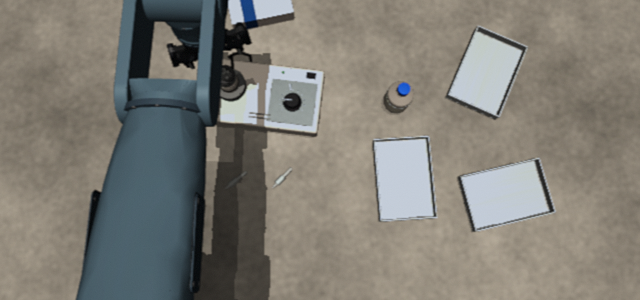

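Run:
```python
from h import *
c=cam('scene');t=cam('top')
print(proj(t,[.6454,.0944,.289]),proj(c,[.6454,.0944,.289]))
print('sleeve scene',at(c,(240+355/2.8,170+340/2.8),.165), 'tip',at(c,(240+358/2.8,170+300/2.8),.203))
for r in place_of('scene','chuck_face'):print(r['score'],at(c,r['xy'],.165))
print('sleeve proj',proj(t,[.6455,.0933,.165]),proj(c,[.6455,.0933,.165]),proj(c,[.6455,.0933,.203]))
```

```text
[214.5 157.7] [372.6 238.6]
sleeve scene [0.646  0.0962 0.165 ] tip [0.6481 0.0959 0.203 ]
0.98 [0.6423 0.0933 0.165 ]
sleeve proj [224.6 174.9] [365.6 290.5] [367.4 275.7]
```

Call:
{"api": "step_arm", "payload": {"rows": [[1,0.08,0.0,-0.001,0,-0.001,-0.001],[1,0.08,0.0,-0.001,0,-0.001,-0.001],[1,0.08,0.0,-0.001,0,-0.001,-0.001],[1,0.11,0.0,-0.001,0,-0.001,-0.001],[1,0.143,0.0,-0.001,0,-0.001,-0.001],[1,0.143,0.0,-0.001,0,-0.001,-0.001],[-1,0.143,0.0,-0.001,0,-0.001,-0.001],[-1,0.143,0.0,-0.001,0,-0.001,-0.001],[-1,0.143,0.0,-0.001,0,-0.001,-0.001],[-1,0.143,0.0,-0.001,0,-0.001,-0.001],[-1,0.143,0.0,-0.001,0,-0.001,-0.001],[-1,0.143,0.0,-0.001,0,-0.001,-0.001]], "newtons": 40}}

```text
time: 5.98
eef_pos: [0.6474, 0.0955, 0.152]
ee_rot: [0.701, 0.106, -0.698, 0.104]
contact_force: [-5.7, 10.1, 11.3]
opening: 0.507
```

Run:
```python
from h import *
st()
c=cam('scene')
cv2.imwrite('pics/c4.png',cv2.resize(c['color'][200:360,280:480],None,fx=3.5,fy=3.5,interpolation=cv2.INTER_CUBIC))
```

```text
t 5.98 p [0.6474 0.0955 0.152 ] yaw -1.273 down [ 0.004  0.005 -1.   ] q [-0.037  0.432  1.47   0.005  1.236  1.234] F [-5.7 10.1 11.3] T [ 1.94  1.05 -0.11] op 0.507
```

View pics/c4.png

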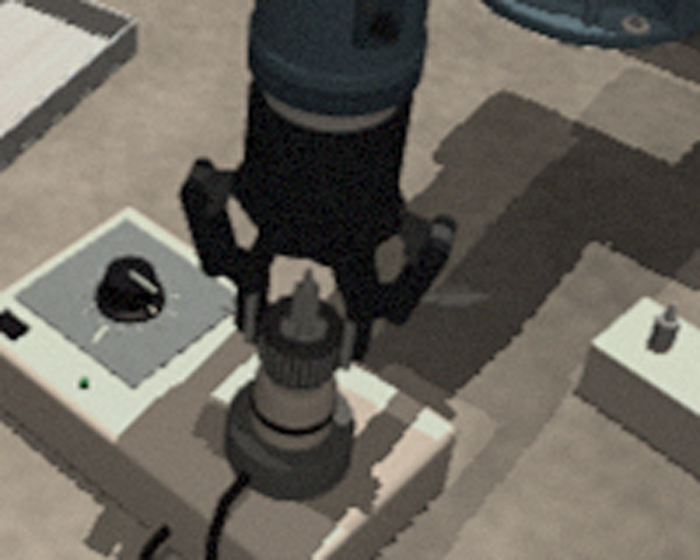

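Call:
{"api": "step_arm", "payload": {"rows": [[-1,0,0,0,0,0,0],[-1,0,0,0,-0.12,0,0],[-1,0,0,0,-0.24,0,0],[-1,0,0,0,-0.36,0,0],[-1,0,0,0,-0.48,0,0],[-1,0,0,0,-0.6,0,0],[-1,0,0,0,-0.72,0,0],[-1,0,0,0,-0.84,0,0],[-1,0,0,0,-0.96,0,0],[-1,0,0,0,-1.08,0,0],[-1,0,0,0,-1.2,0,0],[-1,0,0,0,-1.2,0,0]], "newtons": 80}}

```text
time: 7.03
eef_pos: [0.6473, 0.0955, 0.1525]
ee_rot: [0.519, 0.483, -0.515, 0.482]
contact_force: [1.1, -0.6, -6.0]
opening: 0.493
```

Run:
```python
from h import *
st()
```

```text
t 7.03 p [0.6473 0.0955 0.1525] yaw -0.068 down [ 0.004  0.004 -1.   ] q [-0.037  0.432  1.47   0.005  1.236  0.03 ] F [ 1.1 -0.6 -6. ] T [ 0.12  0.51 -0.12] op 0.493
```

Call:
{"api": "step_arm", "payload": {"rows": [[-1,0,0,0,-0.12,0,0],[-1,0,0,0,-0.24,0,0],[-1,0,0,0,-0.36,0,0],[-1,0,0,0,-0.48,0,0],[-1,0,0,0,-0.6,0,0],[-1,0,0,0,-0.72,0,0],[-1,0,0,0,-0.84,0,0],[-1,0,0,0,-0.96,0,0],[-1,0,0,0,-1.08,0,0],[-1,0,0,0,-1.2,0,0],[-1,0,0,0,-1.2,0,0]]}}

```text
time: 7.95
eef_pos: [0.6476, 0.0954, 0.1526]
ee_rot: [0.155, 0.689, -0.152, 0.691]
contact_force: [4.7, 1.6, -9.5]
opening: 0.494
```

Call:
{"api": "step_arm", "payload": {"rows": [[-1,0,0,0,-0.12,0,0],[-1,0,0,0,-0.24,0,0],[-1,0,0,0,-0.36,0,0],[-1,0,0,0,-0.48,0,0],[-1,0,0,0,-0.6,0,0],[-1,0,0,0,-0.72,0,0],[-1,0,0,0,-0.84,0,0],[-1,0,0,0,-0.96,0,0],[-1,0,0,0,-1.0,0,0],[-1,0,0,0,-1.0,0,0]]}}

```text
time: 8.78
eef_pos: [0.6478, 0.0956, 0.1525]
ee_rot: [-0.194, 0.678, 0.196, 0.682]
contact_force: [2.4, 2.1, -10.2]
opening: 0.491
```

Run:
```python
from h import *
st()
```

```text
t 8.78 p [0.6478 0.0956 0.1525] yaw 2.129 down [ 0.005  0.004 -1.   ] q [-0.036  0.432  1.469  0.004  1.235 -2.167] F [  2.4   2.1 -10.2] T [-0.17 -0.52  0.05] op 0.491
```

Call:
{"api": "step_arm", "payload": {"rows": [[0.4,0,0,0,0,0,0],[0.4,0,0,0,0,0,0],[0.4,0,0,0,0,0,0],[0.4,-0.027,0,0,0.12,0,0],[0.4,-0.027,0,0,0.24,0,0],[0.4,-0.027,0,0,0.36,0,0],[0.4,-0.027,0,0,0.48,0,0],[0.4,-0.027,0,0,0.6,0,0],[0.4,-0.027,0,0,0.72,0,0],[0.4,-0.027,0,0,0.84,0,0],[0.4,-0.027,0,0,0.96,0,0],[0.4,-0.027,0,0,1.08,0,0]]}}

```text
time: 9.78
eef_pos: [0.6483, 0.0953, 0.181]
ee_rot: [0.187, 0.68, -0.183, 0.684]
contact_force: [-0.3, -0.4, 0.1]
opening: 0.699
```

Run:
```python
from h import *
st();mv([.6476,.0955,.1785],-.04)
c=cam('scene')
cv2.imwrite('pics/c5.png',cv2.resize(c['color'][200:360,280:480],None,fx=3.5,fy=3.5,interpolation=cv2.INTER_CUBIC))
```

```text
t 9.78 p [0.6483 0.0953 0.181 ] yaw 1.041 down [ 0.007  0.004 -1.   ] q [-0.037  0.402  1.449  0.004  1.283 -1.079] F [-0.3 -0.4  0.1] T [-0.02  0.03  0.02] op 0.699
shift [0.0025, -0.0002, -0.0007] rot [1.0807, -0.0, -0.0085] yawnow 1.041 rows 8.6
```

View pics/c5.png

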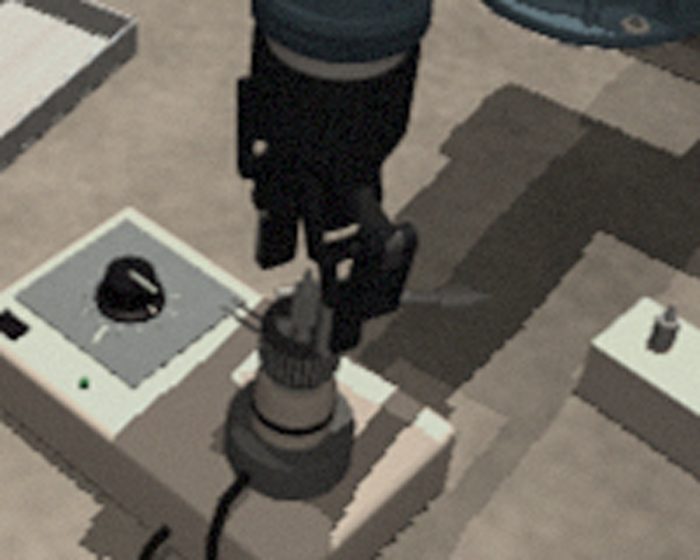

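Call:
{"api": "step_arm", "payload": {"rows": [[0.4,0.001,0,-0.001,0.36,0,-0.008],[0.4,0.001,0,-0.001,0.36,0,-0.008],[0.4,0.001,0,-0.001,0.36,0,-0.008],[0.4,0.001,0,-0.001,1.08,0,-0.008],[0.4,0.001,0,-0.001,1.08,0,-0.008],[0.4,0.001,0,-0.001,1.08,0,-0.008],[0,0.001,0,-0.001,1.08,0,-0.008],[-0.4,0.001,0,-0.001,1.08,0,-0.008],[-1,0.001,0,-0.001,1.08,0,-0.008],[-1,0.001,0,-0.001,1.08,0,-0.008],[-1,0.001,0,-0.001,1.08,0,-0.008],[-1,0.001,0,-0.001,1.08,0,-0.008]], "newtons": 25}}

```text
time: 10.83
eef_pos: [0.648, 0.0957, 0.1812]
ee_rot: [0.511, 0.489, -0.51, 0.49]
contact_force: [-0.7, 0.7, 4.0]
opening: 0.14
```

Run:
```python
from h import *
st()
```

```text
t 10.83 p [0.648  0.0957 0.1812] yaw -0.043 down [ 0.002  0.    -1.   ] q [-0.034  0.405  1.445  0.     1.289  0.009] F [-0.7  0.7  4. ] T [-0.06  0.16 -0.01] op 0.14
```

Call:
{"api": "step_arm", "payload": {"rows": [[-1,-0.01,0,0,0,0,0],[-1,-0.02,0,0,0,0,0],[-1,-0.03,0,0,0,0,0],[-1,-0.04,0,0,0,0,0],[-1,-0.08,0,0,0,0,0],[-1,-0.12,0,0,0,0,0],[-1,-0.12,0,0,0,0,0]], "newtons": 35}}

```text
time: 11.42
eef_pos: [0.6515, 0.0957, 0.3125]
ee_rot: [0.515, 0.485, -0.506, 0.494]
contact_force: [1.4, 0.4, 2.7]
opening: 0.139
```

Run:
```python
from h import *
st()
c=cam('scene')
cv2.imwrite('pics/c6.png',cv2.resize(c['color'][160:360,240:520],None,fx=2.8,fy=2.8,interpolation=cv2.INTER_CUBIC))
fine(['chuck_face','tray'])
mv([.43,-.2,.30],-.04)
```

```text
t 11.42 p [0.6515 0.0957 0.3125] yaw -0.042 down [ 0.018 -0.    -1.   ] q [-0.034  0.306  1.308  0.     1.509  0.008] F [1.4 0.4 2.7] T [ 0.    0.   -0.01] op 0.139
chuck_face 0.91 0.76 [0.6489 0.0932 0.1701] 0.0016
tray 0.95 0.59 [ 0.6922 -0.5139 -0.0049] 0.0054
tray 0.94 0.64 [ 0.3933 -0.537   0.0077] 0.0012
tray 0.9 0.75 [ 0.4362 -0.2985  0.0043] 0.0039
shift [-0.0004, -0.2041, 0.3048] rot [-0.003, -0.0002, 0.001] yawnow -0.043 rows 8.8
```

View pics/c6.png

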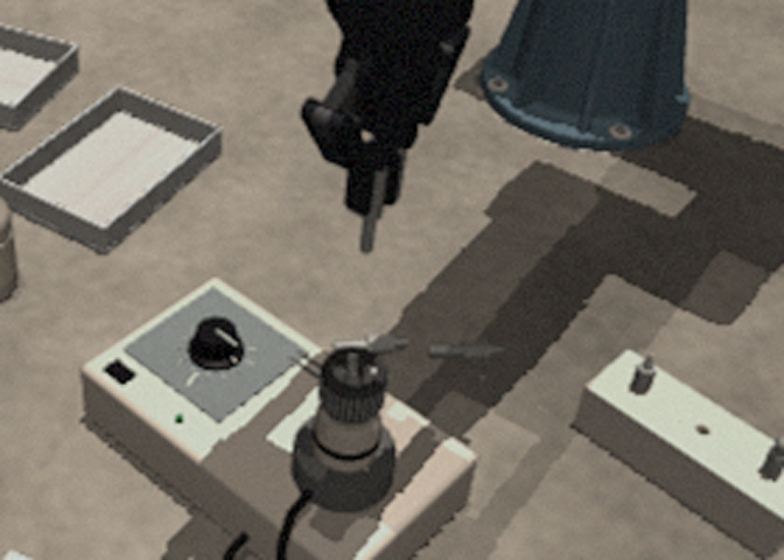

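Call:
{"api": "step_arm", "payload": {"rows": [[-1,0,-0.25,0.4065,0,0,0],[-1,0,-0.25,0.4065,0,0,0],[-1,0,-0.25,0.4065,0,0,0],[-1,0,-0.25,0.4065,0,0,0],[-1,0,-0.25,0.4065,0,0,0],[-1,0,-0.25,0.4065,0,0,0],[-1,0.03,-0.25,0.4065,0,0,0],[-1,0.06,-0.25,0.4065,0,0,0],[-1,0.13,-0.25,0.4065,0,0,0],[-1,0.13,-0.25,0.4065,0,0,0],[-1,0.13,-0.25,0.4065,0,0,0],[-1,0.13,-0.25,0.4065,0,0,0]]}}

```text
time: 12.77
eef_pos: [0.3863, -0.2882, 0.1793]
ee_rot: [-0.51, -0.49, 0.511, -0.489]
contact_force: [1.1, -0.8, -0.8]
opening: 0.135
```

Call:
{"api": "step_arm", "payload": {"rows": [[-1,0,0,0,0,-0.12,0],[-1,0,0,0,0,-0.24,0],[-1,0,0,0,0,-0.36,0],[-1,0,0,0,0,-0.48,0],[-1,0,0,0,0,-0.6,0],[-1,0,0,0,0,-0.7,0],[-1,0,0,0,0,-0.7,0],[-1,0,0,0,0,-0.7,0]]}}

```text
time: 13.43
eef_pos: [0.3857, -0.2864, 0.1774]
ee_rot: [-0.304, -0.296, 0.654, -0.627]
contact_force: [-0.1, 0.1, -0.9]
opening: 0.141
```

Run:
```python
from h import *
st()
s=state();r=R.from_quat(s['ee_rot'])
d=r.apply([1,0,0]);print('shank end',s['eef_pos']+.042*d)
C=fine(['tray'])
tgt=np.array([.385,-.300,.047]);print(r.inv().apply(tgt-s['eef_pos']).round(4))
```

```text
t 13.43 p [ 0.3857 -0.2864  0.1774] yaw -0.04 down [-0.03  -0.639 -0.768] q [-0.514 -0.028  2.132 -0.837  0.878  0.027] F [-0.1  0.1 -0.9] T [ 0.36 -0.    0.02] op 0.141
shank end [ 0.38447993 -0.31326469  0.14515562]
tray 0.95 0.74 [ 0.3836 -0.5488 -0.0186] 0.0016
tray 0.76 0.96 [ 0.6907 -0.5135 -0.0088] 0.0048
tray 0.7 0.87 [ 0.4315 -0.2984  0.001 ] 0.0035
[ 0.1089  0.0006 -0.073 ]
```

Call:
{"api": "step_arm", "payload": {"rows": [[-1,0.109,0.001,-0.073,0,0,0],[-1,0.109,0.001,-0.073,0,0,0],[-1,0.109,0.001,-0.073,0,0,0],[-1,0.109,0.001,-0.073,0,0,0],[-1,0.109,0.001,-0.073,0,0,0],[-1,0.109,0.001,-0.073,0,0,0]]}}

```text
time: 14.13
eef_pos: [0.3875, -0.3045, 0.0512]
ee_rot: [-0.305, -0.292, 0.655, -0.626]
contact_force: [0.2, -0.4, 0.4]
opening: 0.136
```

Run:
```python
from h import *
st()
```

```text
t 14.13 p [ 0.3875 -0.3045  0.0512] yaw -0.046 down [-0.029 -0.643 -0.766] q [-0.549  0.281  2.149 -1.131  0.672  0.405] F [ 0.2 -0.4  0.4] T [ 0.32 -0.01  0.03] op 0.136
```

Call:
{"api": "step_arm", "payload": {"rows": [[-0.5,0,0,0,0,0,0],[-0.3,0,0,0,0,0,0],[-0.3,0,0,0,0,0,0],[-0.3,0,0,0,0,0,0],[-0.3,-0.077,0,0.064,0,0,0],[-0.3,-0.077,0,0.064,0,0,0],[-0.3,-0.077,0,0.064,0,0,0],[0.1,-0.12,0,0.1,0,0.3,0],[0.1,-0.12,0,0.1,0,0.3,0],[0.1,-0.12,0,0.1,0,0.7,0],[0.1,-0.12,0,0.1,0,0.7,0],[0.1,-0.12,0,0.1,0,0.7,0]]}}

```text
time: 15.13
eef_pos: [0.3893, -0.3039, 0.2112]
ee_rot: [-0.469, -0.446, 0.55, -0.528]
contact_force: [-0.8, -0.4, -0.7]
opening: 0.55
```

Run:
```python
from h import *
st()
c=cam('top');cc=cam('scene')
a=cv2.resize(cc['color'][180:380,220:540],None,fx=2.4,fy=2.4,interpolation=cv2.INTER_CUBIC)
cv2.imwrite('pics/c7.png',a)
for k,z in(('used',.0065),('ball',.058),('spare',.058),('tray',0),('worn',.0095)):
  for n,C in(('top',c),('scene',cc)):
    for r in place_of(n,k)[:3]:print(k,n,round(r['score'],2),at(C,r['xy'],z)[:2])
```

```text
t 15.13 p [ 0.3893 -0.3039  0.2112] yaw -0.045 down [-0.003 -0.164 -0.987] q [-0.831 -0.038  1.908 -0.123  1.154 -0.743] F [-0.8 -0.4 -0.7] T [ 0.05  0.03 -0.01] op 0.55
used top 0.5 [0.4697 0.0215]
used top 0.49 [0.4348 0.0893]
used scene 0.46 [0.4326 0.0915]
used scene 0.41 [0.4782 0.0345]
ball top 0.64 [0.4562 0.3338]
ball top 0.25 [0.6051 0.0245]
ball scene 0.66 [0.443  0.3435]
spare top 0.61 [0.4317 0.226 ]
spare top 0.29 [ 0.6195 -0.0438]
spare scene 0.64 [0.4266 0.2265]
spare scene 0.48 [ 0.6285 -0.0418]
tray top 0.75 [ 0.3913 -0.5399]
tray top 0.57 [ 0.4374 -0.3089]
tray top 0.56 [ 0.6843 -0.5095]
tray scene 0.97 [ 0.6863 -0.5105]
tray scene 0.92 [ 0.4252 -0.3001]
tray scene 0.61 [ 0.384  -0.5412]
worn top 0.38 [ 0.3882 -0.2941]
worn scene 0.5 [ 0.4009 -0.2837]
worn scene 0.28 [0.4806 0.0308]
```

View pics/c7.png

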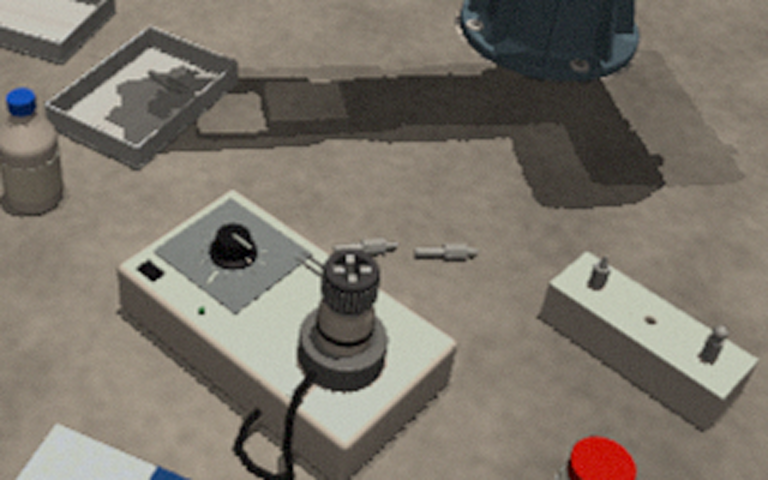

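```bash
cat >> h.py <<'E'
def blob(c,p,h=.0065,w=30,dev=28):
    u,v=proj(c,[p[0],p[1],h]).round().astype(int)
    g=c['color'][v-w:v+w,u-w:u+w].astype(float);m=np.abs(g-np.median(g,axis=(0,1))).max(2)
    bright=(g.mean(2)-np.median(g.mean(2))>dev).astype(np.uint8)
    n,l,s,ce=cv2.connectedComponentsWithStats(bright,connectivity=8)
    for i in range(1,n):
        if s[i,4]<25: continue
        ys,xs=np.where(l==i);P=np.array([at(c,(x+u-w,y+v-w),h)[:2] for x,y in zip(xs,ys)])
        mu=P.mean(0);e,V=np.linalg.eigh(np.cov((P-mu).T));a=V[:,1];t=(P-mu)@a
        print('blob n',len(P),'mid',(mu+a*(t.max()+t.min())/2).round(4),'mean',mu.round(4),'ang',np.arctan2(a[1],a[0]).round(3),'len',(t.max()-t.min()).round(4),'wid',np.ptp((P-mu)@V[:,0]).round(4))
E
python3 - <<'E'
from h import *
c=cam('top')
blob(c,(.433,.09));blob(c,(.472,.025));blob(c,(.39,-.29),h=.0095,dev=-300)
cv2.imwrite('pics/c8.png',cv2.resize(c['color'][220:330,190:470],None,fx=2.8,fy=2.8,interpolation=cv2.INTER_CUBIC))
E
```

```text
blob n 28 mid [0.4318 0.0959] mean [0.4317 0.0961] ang 2.242 len 0.0213 wid 0.007
blob n 28 mid [0.48   0.0225] mean [0.4772 0.0254] ang 2.328 len 0.033 wid 0.0054
blob n 3600 mid [ 0.3924 -0.2883] mean [ 0.392  -0.2877] ang 2.215 len 0.1945 wid 0.1895
```

View pics/c8.png

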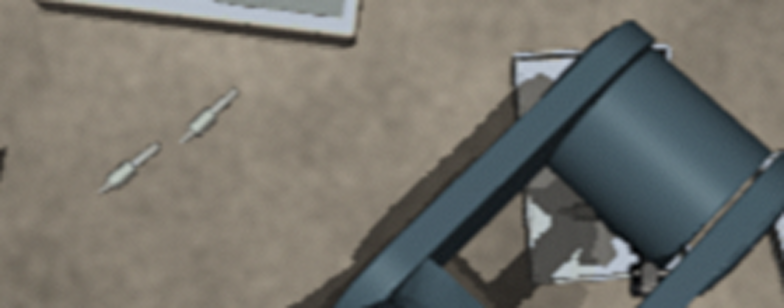

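Run:
```python
from h import *
c=cam('top')
f=lambda u,v:(190+u/2.8,220+v/2.8)
print('A',at(c,f(120,176),.0065),'B',at(c,f(207,118),.0065))
for a,b in(((100,191),(159,147)),((181,141),(236,90))):
    p,q=at(c,f(*a),.0065),at(c,f(*b),.0065);d=p-q;print(np.arctan2(d[1],d[0]),np.linalg.norm(d),q+d*39/64)
mv([.4325,.0925,.1],.69)
```

```text
A [0.4294 0.0947 0.0065] B [0.4769 0.0223 0.0065]
2.2050537239679935 0.0605825882576834 [0.43122344 0.0921375  0.0065    ]
2.313234512778068 0.06256596518875099 [0.47442344 0.02609219 0.0065    ]
shift [0.04, 0.0263, -0.4099] rot [-0.7357, 0.1573, 0.0642] yawnow -0.048 rows 9.9
```

Call:
{"api": "step_arm", "payload": {"rows": [[0,-0.03,0.026,-0.3,-0.74,0.157,0.064],[0,-0.03,0.026,-0.3,-0.74,0.157,0.064],[0,-0.03,0.026,-0.41,-0.74,0.157,0.064],[0,-0.03,0.026,-0.41,-0.74,0.157,0.064],[0,0.04,0.026,-0.41,-0.74,0.157,0.064],[0,0.04,0.026,-0.41,-0.74,0.157,0.064],[0,0.04,0.026,-0.41,-0.74,0.157,0.064],[0,0.04,0.026,-0.41,-0.74,0.157,0.064],[0,0.04,0.026,-0.41,-0.74,0.157,0.064],[0,0.04,0.026,-0.41,-0.74,0.157,0.064],[0,0.04,0.026,-0.41,-0.74,0.157,0.064],[0,0.04,0.026,-0.41,-0.74,0.157,0.064]]}}

```text
time: 16.83
eef_pos: [0.431, 0.0947, 0.0988]
ee_rot: [0.298, 0.642, -0.299, 0.64]
contact_force: [-0.5, -0.1, -0.8]
opening: 0.501
```

Run:
```python
from h import *
st();mv([.4315,.093,.0125],.66)
```

```text
t 16.83 p [0.431  0.0947 0.0988] yaw 0.699 down [-0.003 -0.    -1.   ] q [-5.300e-02  7.200e-02  2.046e+00 -1.000e-03  1.026e+00 -7.520e-01] F [-0.5 -0.1 -0.8] T [-0.04 -0.02  0.02] op 0.501
shift [0.0863, -0.0006, 0.0018] rot [0.0393, -0.0016, 0.0026] yawnow 0.699 rows 2.1
```

Call:
{"api": "step_arm", "payload": {"rows": [[0,0.086,0,0.002,0.039,0,0.003],[0,0.086,0,0.002,0.039,0,0.003],[0,0.086,0,0.002,0.039,0,0.003],[0,0.086,0,0.002,0.039,0,0.003],[-1,0.086,0,0.002,0.039,0,0.003],[-1,0.086,0,0.002,0.039,0,0.003],[-1,0.086,0,0.002,0.039,0,0.003],[-1,0.086,0,0.002,0.039,0,0.003],[-1,0.086,0,0.002,0.039,0,0.003],[-1,0.03,0,0.002,0.039,0,0.003],[-1,-0.06,0,0.002,0.039,0,0.003],[-1,-0.06,0,0.002,0.039,0,0.003]], "newtons": 35}}

```text
time: 17.83
eef_pos: [0.4317, 0.0933, 0.1397]
ee_rot: [0.311, 0.636, -0.311, 0.634]
contact_force: [2.2, 0.0, -0.0]
opening: 0.133
```

Run:
```python
from h import *
st();mv([.44,-.30,.16],.05)
```

```text
t 17.83 p [0.4317 0.0933 0.1397] yaw 0.66 down [-0.002  0.002 -1.   ] q [-5.800e-02  0.000e+00  2.021e+00  2.000e-03  1.122e+00 -7.190e-01] F [ 2.2  0.  -0. ] T [ 0.03 -0.13  0.06] op 0.133
shift [-0.0209, -0.2347, 0.3157] rot [0.6103, -0.0021, 0.0009] yawnow 0.66 rows 9.4
```

Call:
{"api": "step_arm", "payload": {"rows": [[-1,-0.02,-0.235,0.316,0.61,0,0],[-1,-0.02,-0.235,0.316,0.61,0,0],[-1,-0.02,-0.235,0.316,0.61,0,0],[-1,-0.02,-0.235,0.316,0.61,0,0],[-1,-0.02,-0.235,0.316,0.61,0,0],[-1,-0.02,-0.235,0.316,0.61,0,0],[-1,-0.02,-0.235,0.316,0.61,0,0],[-1,-0.02,-0.235,0.316,0.61,0,0],[-1,-0.02,-0.235,0.316,0.61,0,0],[-1,-0.02,-0.235,0.316,0.61,0,0],[-1,-0.02,-0.235,0.316,0.61,0,0]]}}

```text
time: 18.75
eef_pos: [0.4402, -0.3057, 0.1613]
ee_rot: [0.488, 0.51, -0.489, 0.512]
contact_force: [-0.0, -0.2, -0.3]
opening: 0.129
```

Run:
```python
from h import *
st();mv([.44,-.30,.021],.05)
C=cam('scene')
for k,z in(('tray',0),('used',.0065)):
  for r in place_of('scene',k):print(k,round(r['score'],2),at(C,r['xy'],z)[:2])
```

```text
t 18.75 p [ 0.4402 -0.3057  0.1613] yaw 0.046 down [ 0.001 -0.003 -1.   ] q [-8.280e-01  1.770e-01  1.779e+00 -1.000e-03  1.183e+00 -8.740e-01] F [-0.  -0.2 -0.3] T [0.02 0.03 0.05] op 0.129
shift [0.1403, -0.0001, -0.0061] rot [-0.0039, 0.0029, -0.0013] yawnow 0.046 rows 3.4
tray 0.7 [ 0.6931 -0.5061]
tray 0.66 [ 0.3967 -0.5404]
tray 0.61 [ 0.4299 -0.3004]
used 0.63 [0.4687 0.0258]
```

Call:
{"api": "step_arm", "payload": {"rows": [[-1,0.1,0,-0.006,0,0,0],[-1,0.1,0,-0.006,0,0,0],[-1,0.1,0,-0.006,0,0,0],[-1,0.139,0,-0.006,0,0,0],[-1,0.139,0,-0.006,0,0,0],[-1,0.139,0,-0.006,0,0,0],[-0.4,0.139,0,-0.006,0,0,0],[-0.4,0.139,0,-0.006,0,0,0],[-0.4,0.139,0,-0.006,0,0,0],[-0.4,0.08,0,-0.006,0,0,0],[-0.4,0.0,0,-0.006,0,0,0],[-0.4,0.0,0,-0.006,0,0,0]]}}

```text
time: 19.9
eef_pos: [0.4387, -0.2928, 0.1464]
ee_rot: [0.488, 0.514, -0.487, 0.511]
contact_force: [1.0, -1.6, 0.1]
opening: 0.299
```

Run:
```python
from h import *
st();mv([.4755,.0245,.1],.74)
```

```text
t 19.9 p [ 0.4387 -0.2928  0.1464] yaw 0.05 down [-0.003  0.004 -1.   ] q [-0.814  0.184  1.805  0.     1.158 -0.864] F [ 1.  -1.6  0.1] T [-0.04 -0.03  0.02] op 0.299
shift [0.0475, 0.0528, -0.3149] rot [-0.6898, -0.0046, 0.0013] yawnow 0.05 rows 7.7
```

Call:
{"api": "step_arm", "payload": {"rows": [[0,0,0.053,-0.1,-0.69,-0.004,0],[0,0,0.053,-0.2,-0.69,-0.004,0],[0,0,0.053,-0.315,-0.69,-0.004,0],[0,0,0.053,-0.315,-0.69,-0.004,0],[0,0,0.053,-0.315,-0.69,-0.004,0],[0,0,0.053,-0.315,-0.69,-0.004,0],[0,0.05,0.053,-0.315,-0.69,-0.004,0],[0,0.05,0.053,-0.315,-0.69,-0.004,0],[0,0.05,0.053,-0.315,-0.69,-0.004,0],[0,0.05,0.053,-0.315,-0.69,-0.004,0]]}}

```text
time: 20.73
eef_pos: [0.4737, 0.0271, 0.0961]
ee_rot: [0.284, 0.649, -0.284, 0.646]
contact_force: [-0.8, 1.2, 0.3]
opening: 0.501
```

Run:
```python
from h import *
st();mv([.4755,.0245,.0125],.74)
```

```text
t 20.73 p [0.4737 0.0271 0.0961] yaw 0.744 down [-0.005  0.001 -1.   ] q [-0.194  0.15   1.966 -0.     1.031 -0.938] F [-0.8  1.2  0.3] T [-0.04  0.02  0.  ] op 0.501
shift [0.0836, -0.0002, 0.0034] rot [0.0044, -0.0039, 0.003] yawnow 0.744 rows 2.0
```

Call:
{"api": "step_arm", "payload": {"rows": [[0,0.083,0,0.003,0.004,-0.004,0.003],[0,0.083,0,0.003,0.004,-0.004,0.003],[0,0.083,0,0.003,0.004,-0.004,0.003],[0,0.083,0,0.003,0.004,-0.004,0.003],[-1,0.083,0,0.003,0.004,-0.004,0.003],[-1,0.083,0,0.003,0.004,-0.004,0.003],[-1,0.083,0,0.003,0.004,-0.004,0.003],[-1,0.083,0,0.003,0.004,-0.004,0.003],[-1,0.083,0,0.003,0.004,-0.004,0.003],[-1,0.03,0,0.003,0.004,-0.004,0.003],[-1,-0.06,0,0.003,0.004,-0.004,0.003],[-1,-0.06,0,0.003,0.004,-0.004,0.003]], "newtons": 35}}

```text
time: 21.73
eef_pos: [0.4751, 0.025, 0.1398]
ee_rot: [0.285, 0.647, -0.285, 0.647]
contact_force: [0.9, -0.2, -0.9]
opening: 0.126
```

Run:
```python
from h import *
st();mv([.487,-.30,.16],.05)
C=cam('top');r=place_of('top','tray')
for q in r: print(q['score'],at(C,q['xy'],0))
```

```text
t 21.73 p [0.4751 0.025  0.1398] yaw 0.74 down [-0.001  0.    -1.   ] q [-0.198  0.078  1.939  0.     1.125 -0.938] F [ 0.9 -0.2 -0.9] T [-0.08 -0.05 -0.02] op 0.126
shift [-0.0203, -0.2105, 0.2479] rot [0.6904, -0.0007, 0.001] yawnow 0.74 rows 7.8
0.83 [ 0.6842 -0.5122  0.    ]
0.64 [ 0.4366 -0.3028  0.    ]
0.56 [ 0.3861 -0.5402  0.    ]
0.21 [ 0.6535 -0.0347  0.    ]
```

Call:
{"api": "step_arm", "payload": {"rows": [[-1,-0.02,-0.21,0.25,0.69,0,0],[-1,-0.02,-0.21,0.25,0.69,0,0],[-1,-0.02,-0.21,0.25,0.69,0,0],[-1,-0.02,-0.21,0.25,0.69,0,0],[-1,-0.02,-0.21,0.25,0.69,0,0],[-1,-0.02,-0.21,0.25,0.69,0,0],[-1,-0.02,-0.21,0.25,0.69,0,0],[-1,-0.02,-0.21,0.25,0.69,0,0],[-1,-0.02,-0.21,0.25,0.69,0,0],[-1,-0.02,-0.21,0.25,0.69,0,0]]}}

```text
time: 22.67
eef_pos: [0.4943, -0.3042, 0.1682]
ee_rot: [0.491, 0.507, -0.485, 0.517]
contact_force: [-0.4, 1.0, 1.3]
opening: 0.126
```

Call:
{"api": "step_arm", "payload": {"rows": [[-1,0.1,0,0,0,0,0],[-1,0.1,0,0,0,0,0],[-1,0.1,0,0,0,0,0],[-1,0.138,0,0,0,0,0],[-1,0.138,0,0,0,0,0],[-1,0.138,0,0,0,0,0],[-0.4,0.138,0,0,0,0,0],[-0.4,0.138,0,0,0,0,0],[-0.4,0.138,0,0,0,0,0],[-0.4,0.08,0,0,0,0,0],[-0.4,0.0,0,0,0,0,0],[-0.4,0.0,0,0,0,0,0]]}}

```text
time: 23.67
eef_pos: [0.4943, -0.304, 0.1576]
ee_rot: [0.491, 0.507, -0.485, 0.517]
contact_force: [1.1, -1.0, -0.2]
opening: 0.298
```

Run:
```python
from h import *
st();mv([.448,.335,.22],.0)
```

```text
t 23.67 p [ 0.4943 -0.304   0.1576] yaw 0.048 down [ 0.016 -0.004 -1.   ] q [-0.76   0.267  1.678  0.009  1.182 -0.811] F [ 1.1 -1.  -0.2] T [ 0.   -0.02  0.  ] op 0.298
shift [-0.0656, -0.015, -0.6402] rot [0.0475, 0.0042, -0.0159] yawnow 0.048 rows 15.4
```

Call:
{"api": "step_arm", "payload": {"rows": [[0.3,-0.065,-0.015,-0.64,0.047,0.004,-0.016],[0.3,-0.065,-0.015,-0.64,0.047,0.004,-0.016],[0.3,-0.065,-0.015,-0.64,0.047,0.004,-0.016],[0.3,-0.065,-0.015,-0.64,0.047,0.004,-0.016],[0.3,-0.065,-0.015,-0.64,0.047,0.004,-0.016],[0.3,-0.065,-0.015,-0.64,0.047,0.004,-0.016],[0.3,-0.065,-0.015,-0.64,0.047,0.004,-0.016],[0.3,-0.065,-0.015,-0.64,0.047,0.004,-0.016],[0.3,-0.065,-0.015,-0.64,0.047,0.004,-0.016],[0.3,-0.065,-0.015,-0.64,0.047,0.004,-0.016],[0.3,-0.065,-0.015,-0.64,0.047,0.004,-0.016],[0.3,-0.065,-0.015,-0.64,0.047,0.004,-0.016]]}}

```text
time: 24.67
eef_pos: [0.4584, 0.1941, 0.2074]
ee_rot: [0.501, 0.499, -0.499, 0.501]
contact_force: [1.8, -0.2, 0.5]
opening: 0.65
```

Call:
{"api": "step_arm", "payload": {"rows": [[0.3,0.0,0,-0.16,0,0,0],[0.3,0.0,0,-0.16,0,0,0],[0.3,0.0,0,-0.16,0,0,0],[0.3,0.0,0,-0.16,0,0,0],[0.3,0.0,0,-0.16,0,0,0]]}}

```text
time: 25.08
eef_pos: [0.4578, 0.3603, 0.2098]
ee_rot: [0.502, 0.501, -0.496, 0.502]
contact_force: [-0.6, -1.2, 0.3]
opening: 0.649
```

Run:
```python
from h import *
st();mv([.448,.3355,.16],.0)
c=cam('scene');print(proj(c,[.448,.3355,.083]),proj(c,[.4484,.3354,.058]))
t=cam('top')
for n,C in(('top',t),('scene',c)):
  for k in('ball','spare'):
    for r in place_of(n,k)[:2]:print(n,k,round(r['score'],2),r['xy'],at(C,r['xy'],.058)[:2])
a=cv2.resize(c['color'][250:370,420:560],None,fx=4,fy=4,interpolation=cv2.INTER_CUBIC)
b=cv2.resize(t['color'][220:330,340:460],(0,0),fx=4,fy=4,interpolation=cv2.INTER_CUBIC)
h=min(len(a),len(b));im=np.hstack([a[:h],b[:h]]);im=cv2.resize(im,None,fx=.75,fy=.75,interpolation=cv2.INTER_AREA);cv2.imwrite('pics/c9.png',im);print(im.shape)
```

```text
t 25.08 p [0.4578 0.3603 0.2098] yaw 0.005 down [ 0.008  0.005 -1.   ] q [4.630e-01 2.190e-01 1.624e+00 1.000e-03 1.290e+00 4.570e-01] F [-0.6 -1.2  0.3] T [ 0.    0.05 -0.01] op 0.649
shift [0.0496, -0.0104, 0.025] rot [0.0054, -0.0049, -0.0076] yawnow 0.005 rows 1.4
[519.2 316. ] [515.2 324.2]
top ball 0.44 [122.8, 272.5] [0.452 0.335]
top ball 0.32 [225.2, 176.3] [0.672  0.1079]
top spare 0.59 [169.1, 283.2] [0.4264 0.2305]
scene ball 0.67 [519.7, 322.8] [0.4391 0.3414]
scene spare 0.4 [470.1, 291.2] [0.4171 0.2273]
(330, 780, 3)
```

View pics/c9.png

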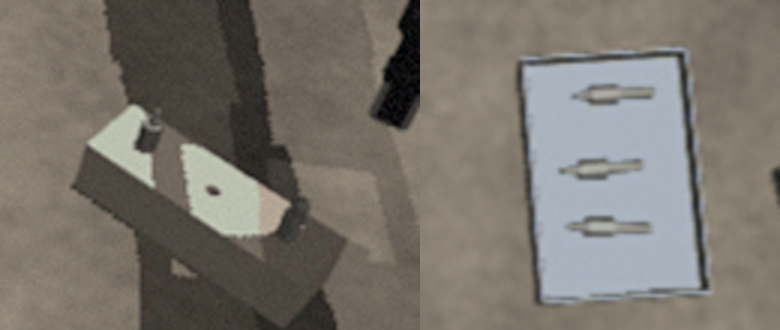

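Run:
```python
from h import *
c=cam('scene');t=cam('top')
print('hole scene',at(c,(491,313.3),.045),'top',at(t,(147.9,279.1),.045))
print('ball scene',at(c,(518.3,322.7),.058),'spare scene',at(c,(470,294),.058))
print('tip ball scene',at(c,(420+302/3,250+205/3),.077))
f=lambda u,v:(90+u/3.3,150+v/3.3)
print('ball top tip',at(t,f(97,408),.079),'spare tip top',at(t,f(262,440),.083))
print(tri(c,(518.3,322.7),t,(121.5,271.5)))
```

```text
hole scene [0.4372 0.2848 0.045 ] top [0.4375 0.2819 0.045 ]
ball scene [0.4406 0.3391 0.058 ] spare scene [0.4251 0.2304 0.058 ]
tip ball scene [0.4459 0.3396 0.077 ]
ball top tip [0.4474 0.3356 0.079 ] spare tip top [0.424  0.2238 0.083 ]
(array([0.4525, 0.337 , 0.0684]), np.float64(0.0048))
```

Call:
{"api": "step_arm", "payload": {"rows": [[0.3,0.05,-0.011,0.0235,-1.57,-0.005,-0.007],[0.3,0.05,-0.011,0.0235,-1.57,-0.005,-0.007],[0.3,0.05,-0.011,0.0235,-1.57,-0.005,-0.007],[0.3,0.05,-0.011,0.0235,-1.57,-0.005,-0.007],[0.3,0.05,-0.011,0.0235,-1.57,-0.005,-0.007],[0.3,0.05,-0.011,0.0235,-1.57,-0.005,-0.007],[0.3,0.05,-0.011,0.0235,-1.57,-0.005,-0.007],[0.3,0.05,-0.011,0.0235,-1.57,-0.005,-0.007],[0.3,0.05,-0.011,0.0235,-1.57,-0.005,-0.007],[0.3,0.05,-0.011,0.0235,-1.57,-0.005,-0.007],[0.3,0.05,-0.011,0.0235,-1.57,-0.005,-0.007],[0.3,0.05,-0.011,0.0235,-1.57,-0.005,-0.007]]}}

```text
time: 26.48
eef_pos: [0.4483, 0.3286, 0.158]
ee_rot: [0.021, 0.706, -0.026, 0.708]
contact_force: [-0.2, -0.5, 0.5]
opening: 0.648
```

Run:
```python
from h import *
st();mv([.447,.337,.062],1.57)
```

```text
t 26.48 p [0.4483 0.3286 0.158 ] yaw 1.505 down [ 0.003 -0.007 -1.   ] q [ 0.423  0.226  1.727 -0.008  1.188 -1.079] F [-0.2 -0.5  0.5] T [0.01 0.05 0.  ] op 0.648
shift [0.096, 0.0089, -0.0022] rot [-0.0649, 0.0033, 0.0067] yawnow 1.505 rows 2.3
```

Call:
{"api": "step_arm", "payload": {"rows": [[0.3,0,0.009,-0.002,-0.065,0.003,0.007],[0.3,0.03,0.009,-0.002,-0.065,0.003,0.007],[0.3,0.06,0.009,-0.002,-0.065,0.003,0.007],[0.3,0.096,0.009,-0.002,-0.065,0.003,0.007],[0.3,0.096,0.009,-0.002,-0.065,0.003,0.007],[0.3,0.096,0.009,-0.002,-0.065,0.003,0.007],[-0.4,0.096,0.009,-0.002,-0.065,0.003,0.007],[-0.6,0.096,0.009,-0.002,-0.065,0.003,0.007],[-1,0.096,0.009,-0.002,-0.065,0.003,0.007],[-1,0.096,0.009,-0.002,-0.065,0.003,0.007],[-1,0.096,0.009,-0.002,-0.065,0.003,0.007],[-1,0.096,0.009,-0.002,-0.065,0.003,0.007]], "newtons": 20}}

```text
time: 27.48
eef_pos: [0.4487, 0.3378, 0.0642]
ee_rot: [0.001, 0.706, 0.0, 0.709]
contact_force: [-0.3, -0.7, 7.3]
opening: 0.143
```

Run:
```python
from h import *
st()
```

```text
t 27.48 p [0.4487 0.3378 0.0642] yaw 1.57 down [ 0.004  0.002 -1.   ] q [ 0.434  0.37   1.764 -0.     1.003 -1.136] F [-0.3 -0.7  7.3] T [-0.06  0.02  0.01] op 0.143
```

Call:
{"api": "step_arm", "payload": {"rows": [[0.2,0,0,0,0,0,0],[0.2,0,0,0,0,0,0],[0.2,0,0,0,0,0,0],[0.2,0.001,0,0.001,1.0,0,0],[0.2,0.001,0,0.001,1.0,0,0],[0.2,0.001,0,0.001,1.0,0,0],[0.2,0.001,0,0.001,1.0,0,0],[0.2,0.001,0,0.001,1.57,0,0],[0.2,0.001,0,0.001,1.57,0,0],[0.2,0.001,0,0.001,1.57,0,0],[0.2,0.001,0,0.001,1.57,0,0],[0.2,0.001,0,0.001,1.57,0,0]]}}

```text
time: 28.48
eef_pos: [0.4495, 0.3378, 0.0629]
ee_rot: [0.38, 0.596, -0.378, 0.598]
contact_force: [-0.0, -0.1, -0.3]
opening: 0.603
```

Run:
```python
from h import *
st();mv([.448,.3378,.0625],.0)
```

```text
t 28.48 p [0.4495 0.3378 0.0629] yaw 0.439 down [ 0.003  0.002 -1.   ] q [ 0.433  0.373  1.763  0.     1.002 -0.006] F [-0.  -0.1 -0.3] T [ 0.05  0.03 -0.02] op 0.603
shift [0.0004, -0.0013, -0.0007] rot [0.4391, -0.0008, -0.0038] yawnow 0.439 rows 3.5
```

Call:
{"api": "step_arm", "payload": {"rows": [[0.2,0.001,-0.001,0,0.44,0,-0.004],[0.2,0.001,-0.001,0,0.44,0,-0.004],[0.2,0.001,-0.001,0,0.44,0,-0.004],[0.2,0.001,-0.001,0,0.44,0,-0.004],[-0.4,0.001,-0.001,0,0.44,0,-0.004],[-0.6,0.001,-0.001,0,0.44,0,-0.004],[-1,0.001,-0.001,0,0.44,0,-0.004],[-1,0.001,-0.001,0,0.44,0,-0.004],[-1,0.001,-0.001,0,0.44,0,-0.004],[-1,0.001,-0.001,0,0.44,0,-0.004]], "newtons": 30}}

```text
time: 29.32
eef_pos: [0.4485, 0.3373, 0.0619]
ee_rot: [0.5, 0.5, -0.5, 0.5]
contact_force: [0.0, -0.4, -0.1]
opening: 0.153
```

Run:
```python
from h import *
st()
```

```text
t 29.32 p [0.4485 0.3373 0.0619] yaw -0.0 down [-0.     0.001 -1.   ] q [4.330e-01 3.750e-01 1.762e+00 1.000e-03 1.004e+00 4.330e-01] F [ 0.  -0.4 -0.1] T [ 0.02 -0.05  0.02] op 0.153
```

Call:
{"api": "step_arm", "payload": {"rows": [[-1,0,0,0,0,0,0],[-1,0,0,0,0,0,0],[-1,-0.01,0,0,0,0,0],[-1,-0.02,0,0,0,0,0],[-1,-0.03,0,0,0,0,0],[-1,-0.05,0,0,0,0,0],[-1,-0.09,0,0,0,0,0],[-1,-0.13,0,0,0,0,0],[-1,-0.17,0,0,0,0,0],[-1,-0.21,0,0,0,0,0],[-1,-0.21,0,0,0,0,0]], "newtons": 40}}

```text
time: 30.23
eef_pos: [0.4523, 0.3391, 0.2833]
ee_rot: [0.506, 0.498, -0.494, 0.502]
contact_force: [1.2, 0.3, 0.5]
opening: 0.148
```

Run:
```python
from h import *
st();mv([.6476,.095,.265],0)
```

```text
t 30.23 p [0.4523 0.3391 0.2833] yaw 0.0 down [ 0.015  0.008 -1.   ] q [4.330e-01 1.130e-01 1.594e+00 1.000e-03 1.418e+00 4.330e-01] F [1.2 0.3 0.5] T [-0.01 -0.03  0.02] op 0.148
shift [0.0192, 0.195, 0.2443] rot [0.0001, -0.0078, -0.0147] yawnow 0.0 rows 7.5
```

Call:
{"api": "step_arm", "payload": {"rows": [[-1,0.0,0.195,0.244,0,-0.008,-0.015],[-1,0.0,0.195,0.244,0,-0.008,-0.015],[-1,0.0,0.195,0.244,0,-0.008,-0.015],[-1,0.0,0.195,0.244,0,-0.008,-0.015],[-1,0.0,0.195,0.244,0,-0.008,-0.015],[-1,0.0,0.195,0.244,0,-0.008,-0.015],[-1,0.019,0.195,0.244,0,-0.008,-0.015],[-1,0.019,0.195,0.244,0,-0.008,-0.015],[-1,0.019,0.195,0.244,0,-0.008,-0.015],[-1,0.019,0.195,0.244,0,-0.008,-0.015],[-1,0.019,0.195,0.244,0,-0.008,-0.015]]}}

```text
time: 31.15
eef_pos: [0.6472, 0.0958, 0.2658]
ee_rot: [0.5, 0.5, -0.5, 0.5]
contact_force: [-0.2, -0.2, 0.3]
opening: 0.146
```

Run:
```python
from h import *
st();mv([.6476,.095,.213],0)
```

```text
t 31.15 p [0.6472 0.0958 0.2658] yaw 0.0 down [-0.  0. -1.] q [-0.034  0.335  1.363  0.     1.443 -0.034] F [-0.2 -0.2  0.3] T [ 0.02 -0.03 -0.02] op 0.146
shift [0.0528, 0.0005, 0.0008] rot [0.0002, -0.0003, 0.0004] yawnow 0.0 rows 1.3
```

Call:
{"api": "step_arm", "payload": {"rows": [[-1,0.03,0.0005,0.001,0,0,0],[-1,0.045,0.0005,0.001,0,0,0],[-1,0.052,0.0005,0.001,0,0,0],[-1,0.055,0.0005,0.001,0,0,0],[-1,0.058,0.0005,0.001,0,0,0],[-1,0.062,0.0005,0.001,0,0,0],[-1,0.066,0.0005,0.001,0,0,0],[-1,0.066,0.0005,0.001,0,0,0]]}}

```text
time: 31.82
eef_pos: [0.6476, 0.095, 0.1997]
ee_rot: [0.5, 0.5, -0.5, 0.5]
contact_force: [-0.8, -0.7, -0.5]
opening: 0.151
```

Run:
```python
from h import *
st();mv([.6476,.095,.1825],0)
```

```text
t 31.82 p [0.6476 0.095  0.1997] yaw 0.0 down [-0.  0. -1.] q [-0.035  0.388  1.429  0.     1.325 -0.036] F [-0.8 -0.7 -0.5] T [-0.    0.04 -0.01] op 0.151
shift [0.0172, 0.0, -0.0] rot [0.0004, -0.0002, 0.0004] yawnow 0.0 rows 0.4
```

In the bore, no force. Continue to the floor.

Call:
{"api": "step_arm", "payload": {"rows": [[-1,0.004,0,0,0,0,0],[-1,0.008,0,0,0,0,0],[-1,0.012,0,0,0,0,0],[-1,0.016,0,0,0,0,0],[-1,0.018,0,0,0,0,0],[-1,0.019,0,0,0,0,0],[-1,0.019,0,0,0,0,0]]}}

```text
time: 32.4
eef_pos: [0.6478, 0.0949, 0.1818]
ee_rot: [0.5, 0.5, -0.5, 0.5]
contact_force: [-3.3, -1.0, 5.9]
opening: 0.145
```

Run:
```python
from h import *
st()
```

```text
t 32.4 p [0.6478 0.0949 0.1818] yaw 0.0 down [ 0.  0. -1.] q [-0.035  0.405  1.444  0.     1.292 -0.036] F [-3.3 -1.   5.9] T [-0.06  0.5   0.01] op 0.145
```

Call:
{"api": "step_arm", "payload": {"rows": [[0.4,0,0,0,0,0,0],[0.4,0,0,0,0,0,0],[0.4,0,0,0,0,0,0],[0.4,-0.002,0,0,-0.12,0,0],[0.4,-0.002,0,0,-0.24,0,0],[0.4,-0.002,0,0,-0.36,0,0],[0.4,-0.002,0,0,-0.48,0,0],[0.4,-0.002,0,0,-0.6,0,0],[0.4,-0.002,0,0,-0.72,0,0],[0.4,-0.002,0,0,-0.84,0,0],[0.4,-0.002,0,0,-0.96,0,0],[0.4,-0.002,0,0,-1.1,0,0]]}}

```text
time: 33.4
eef_pos: [0.6477, 0.0949, 0.1834]
ee_rot: [0.168, 0.687, -0.168, 0.687]
contact_force: [-0.1, -0.7, 0.3]
opening: 0.695
```

Run:
```python
from h import *
st();s=state();mv([.6476,.0955,.152],float(1.15))
c=cam('scene')
cv2.imwrite('pics/c10.png',cv2.resize(c['color'][200:360,280:480],None,fx=3.5,fy=3.5,interpolation=cv2.INTER_CUBIC))
```

```text
t 33.4 p [0.6477 0.0949 0.1834] yaw 1.091 down [-0.  0. -1.] q [-0.035  0.404  1.443  0.     1.296 -1.127] F [-0.1 -0.7  0.3] T [-0.07 -0.02 -0.02] op 0.695
shift [0.0314, 0.0005, -0.0004] rot [-0.0587, -0.0001, -0.0001] yawnow 1.091 rows 0.8
```

View pics/c10.png

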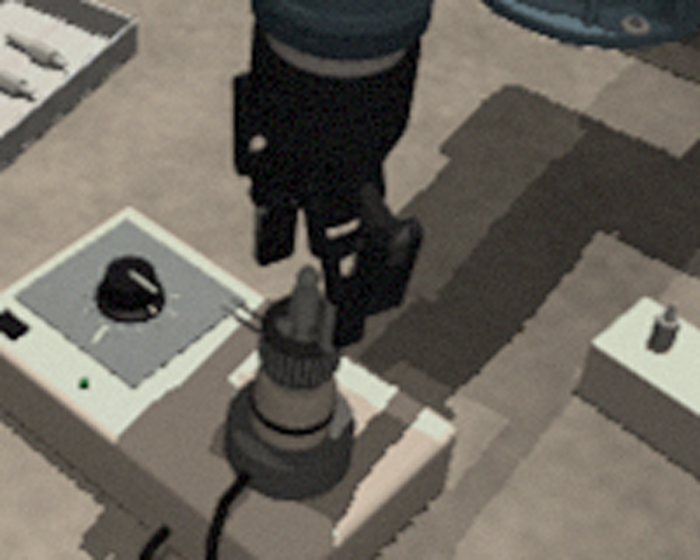

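Call:
{"api": "step_arm", "payload": {"rows": [[0.4,0.01,0.0005,0,-0.06,0,0],[0.4,0.02,0.0005,0,-0.06,0,0],[0.4,0.03,0.0005,0,-0.06,0,0],[0.4,0.03,0.0005,0,-0.06,0,0],[-1,0.03,0.0005,0,-0.06,0,0],[-1,0.03,0.0005,0,-0.06,0,0],[-1,0.03,0.0005,0,-0.06,0,0],[-1,0.03,0.0005,0,-0.06,0,0]], "newtons": 80}}

```text
time: 34.12
eef_pos: [0.6475, 0.0956, 0.1532]
ee_rot: [0.145, 0.693, -0.145, 0.692]
contact_force: [-1.6, 1.6, -2.9]
opening: 0.499
```

Call:
{"api": "step_arm", "payload": {"rows": [[-1,0,0,0,0.0,0,0],[-1,0,0,0,0.12,0,0],[-1,0,0,0,0.24,0,0],[-1,0,0,0,0.36,0,0],[-1,0,0,0,0.48,0,0],[-1,0,0,0,0.6,0,0],[-1,0,0,0,0.72,0,0],[-1,0,0,0,0.84,0,0],[-1,0,0,0,0.96,0,0],[-1,0,0,0,1.08,0,0],[-1,0,0,0,1.2,0,0],[-1,0,0,0,1.2,0,0]]}}

```text
time: 35.12
eef_pos: [0.6475, 0.0957, 0.1532]
ee_rot: [-0.511, -0.489, 0.512, -0.488]
contact_force: [-1.0, 0.8, -3.4]
opening: 0.491
```

Run:
```python
from h import *
st()
```

```text
t 35.12 p [0.6475 0.0957 0.1532] yaw -0.046 down [-0.001  0.001 -1.   ] q [-3.500e-02  4.350e-01  1.464e+00  1.000e-03  1.244e+00  1.200e-02] F [-1.   0.8 -3.4] T [0.15 0.1  0.32] op 0.491
```

Call:
{"api": "step_arm", "payload": {"rows": [[-1,0,0,0,0.12,0,0],[-1,0,0,0,0.24,0,0],[-1,0,0,0,0.36,0,0],[-1,0,0,0,0.48,0,0],[-1,0,0,0,0.6,0,0],[-1,0,0,0,0.72,0,0],[-1,0,0,0,0.84,0,0],[-1,0,0,0,0.96,0,0],[-1,0,0,0,1.08,0,0],[-1,0,0,0,1.2,0,0],[-1,0,0,0,1.2,0,0]], "newtons": 100}}

```text
time: 36.03
eef_pos: [0.6475, 0.0957, 0.1533]
ee_rot: [-0.698, -0.114, 0.698, -0.114]
contact_force: [-1.4, 0.8, -2.1]
opening: 0.488
```

Call:
{"api": "step_arm", "payload": {"rows": [[-1,0,0,0,0.12,0,0],[-1,0,0,0,0.24,0,0],[-1,0,0,0,0.36,0,0],[-1,0,0,0,0.48,0,0],[-1,0,0,0,0.54,0,0],[-1,0,0,0,0.6,0,0],[-1,0,0,0,0.6,0,0]]}}

```text
time: 36.62
eef_pos: [0.6475, 0.0956, 0.1533]
ee_rot: [-0.7, 0.096, 0.701, 0.096]
contact_force: [-0.9, 0.7, -2.7]
opening: 0.49
```

Run:
```python
from h import *
st();print(state()['effort'])
```

```text
t 36.62 p [0.6475 0.0956 0.1533] yaw -1.844 down [-0.001  0.001 -1.   ] q [-3.500e-02  4.350e-01  1.464e+00  1.000e-03  1.244e+00  1.809e+00] F [-0.9  0.7 -2.7] T [ 0.18  0.1  -0.02] op 0.49
[ -0.60873773 -57.06223726 -35.09954453  -0.25849599  -0.24241193
   0.84232215]
```

Call:
{"api": "step_arm", "payload": {"rows": [[-1,0,0,0,0.1,0,0],[-1,0,0,0,0.2,0,0],[-1,0,0,0,0.3,0,0],[-1,0,0,0,0.4,0,0],[-1,0,0,0,0.4,0,0]], "newtons": 110}}

```text
time: 37.03
eef_pos: [0.6475, 0.0956, 0.1534]
ee_rot: [-0.667, 0.233, 0.668, 0.233]
contact_force: [-0.8, 0.6, -2.1]
opening: 0.489
```

Run:
```python
from h import *
st();print(state()['effort'][5])
```

```text
t 37.03 p [0.6475 0.0956 0.1534] yaw -2.241 down [-0.001  0.001 -1.   ] q [-3.500e-02  4.350e-01  1.464e+00  1.000e-03  1.244e+00  2.207e+00] F [-0.8  0.6 -2.1] T [0.15 0.16 0.09] op 0.489
1.585659272968769
```

Call:
{"api": "step_arm", "payload": {"rows": [[-1,0,0,0,0.08,0,0],[-1,0,0,0,0.16,0,0],[-1,0,0,0,0.24,0,0],[-1,0,0,0,0.32,0,0],[-1,0,0,0,0.4,0,0],[-1,0,0,0,0.4,0,0]]}}

```text
time: 37.53
eef_pos: [0.6482, 0.0947, 0.1539]
ee_rot: [0.611, -0.358, -0.609, -0.357]
contact_force: [0.8, -4.6, -1.4]
opening: 0.479
```

Run:
```python
from h import *
st();print(state()['effort'][5])
```

```text
t 37.53 p [0.6482 0.0947 0.1539] yaw -2.632 down [ 0.001 -0.002 -1.   ] q [-3.500e-02  4.340e-01  1.463e+00 -2.000e-03  1.243e+00  2.598e+00] F [ 0.8 -4.6 -1.4] T [-0.44 -0.2   2.6 ] op 0.479
4.041234254837036
```

Call:
{"api": "step_arm", "payload": {"rows": [[0.4,0,0,0,0,0,0],[0.4,0,0,0,0,0,0],[0.4,0,0,0,0,0,0],[0.4,-0.04,0,0,-0.1,0,0],[0.4,-0.08,0,0,-0.2,0,0],[0.4,-0.12,0,0,-0.3,0,0],[0.4,-0.15,0,0,-0.4,0,0],[0.4,-0.15,0,0,-0.5,0,0],[0.4,-0.15,0,0,-0.6,0,0],[0.4,-0.15,0,0,-0.7,0,0],[0.4,-0.15,0,0,-0.8,0,0],[0.4,-0.15,0,0,-0.8,0,0]]}}

```text
time: 38.53
eef_pos: [0.6483, 0.0951, 0.3045]
ee_rot: [0.702, -0.091, -0.701, -0.09]
contact_force: [-0.6, -0.2, 0.2]
opening: 0.701
```

Run:
```python
from h import *
st()
t=cam('top');c=cam('scene')
for n,C in(('top',t),('scene',c)):
  for k,z in(('knob_grip',.076),('knob_pointer',.07),('index_mark',.06),('ball',.178),('chuck_face',.165)):
    for r in place_of(n,k)[:1]:print(n,k,round(r['score'],2),np.round(r['xy'],1),at(C,r['xy'],z)[:2])
a=cv2.resize(t['color'][170:230,265:325],(400,400),interpolation=cv2.INTER_CUBIC)
b=cv2.resize(c['color'][245:315,305:375],(400,400),interpolation=cv2.INTER_CUBIC)
b=cv2.resize(c['color'][255:325,300:370],(400,400),interpolation=cv2.INTER_CUBIC)
cv2.imwrite('pics/c11.png',np.hstack([a,b]))
```

```text
t 38.53 p [0.6483 0.0951 0.3045] yaw -1.827 down [ 0.002 -0.002 -1.   ] q [-0.034  0.314  1.314 -0.002  1.511  1.793] F [-0.6 -0.2  0.2] T [ 0.04  0.   -0.02] op 0.701
top knob_grip 0.75 [292.1 197.6] [ 0.615  -0.0471]
top knob_pointer 0.86 [281.3 201.3] [ 0.6081 -0.0223]
top index_mark 0.58 [287.  189.1] [ 0.639  -0.0351]
top ball 0.48 [224.3 170. ] [0.6527 0.0921]
top chuck_face 0.9 [225.2 170.6] [0.655  0.0922]
scene knob_grip 0.57 [317.1 277.2] [ 0.6    -0.0499]
scene knob_pointer 0.58 [324.8 289.6] [ 0.6148 -0.0183]
scene index_mark 0.7 [321.4 279.1] [ 0.586  -0.0483]
scene ball 0.61 [370.2 287.4] [0.645  0.1015]
scene chuck_face 0.88 [365.9 289.5] [0.6429 0.0924]
```

View pics/c11.png

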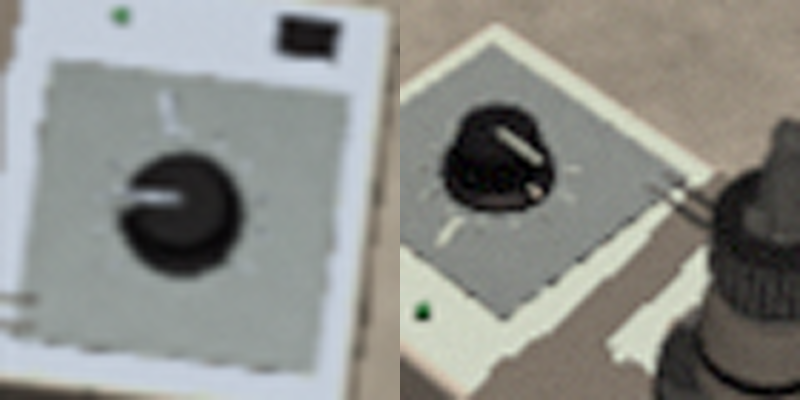

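Run:
```python
from h import *
t=cam('top');c=cam('scene')
f=lambda u,v:(265+u*60/400-.5+.075,170+v*60/400-.5+.075)
g=lambda u,v:(300+(u-400)*70/400-.4,255+v*70/400-.4)
def ang(C,p,q,z):
    a,b=at(C,p,z),at(C,q,z);d=b-a;return a[:2],b[:2],np.arctan2(d[1],d[0]).round(3)
print('index top',ang(t,f(172,130),f(163,92),.06))
print('index scene',ang(c,g(462,218),g(440,243),.06))
print('ptr top',ang(t,f(182,197),f(135,198),.083))
print('ptr scene',ang(c,g(498,127),g(540,160),.083),at(c,g(537,192),.065))
# axis from index lines
k=np.array([.605,-.0475])
for C,p in((t,f(172,130)),(t,f(163,92)),(c,g(462,218)),(c,g(440,243))):
    d=at(C,p,.06)[:2]-k;print(np.linalg.norm(d).round(4),np.arctan2(d[1],d[0]).round(3))
mv([.605,-.0475,.20],None)
```

```text
index top (array([ 0.639 , -0.0429]), array([ 0.6526, -0.0399]), np.float64(0.217))
index scene (array([ 0.6331, -0.0424]), array([ 0.648 , -0.0412]), np.float64(0.08))
ptr top (array([ 0.6098, -0.0468]), array([ 0.6097, -0.0309]), np.float64(1.577))
ptr scene (array([ 0.6052, -0.047 ]), array([ 0.6095, -0.0244]), np.float64(1.383)) [ 0.6092 -0.0255  0.065 ]
0.0343 0.134
0.0482 0.158
0.0286 0.18
0.0435 0.145
shift [0.1042, 0.1486, 0.005] rot [0.0, -0.0014, -0.0019] yawnow -1.832 rows 4.4
```

Call:
{"api": "step_arm", "payload": {"rows": [[0.1,0,0.148,0.005,-0.12,0,0],[0.1,0,0.148,0.005,-0.24,0,0],[0.1,0,0.148,0.005,-0.36,0,0],[0.1,0,0.148,0.005,-0.48,0,0],[0.1,0.1,0.148,0.004,-0.6,0,0],[0.1,0.1,0.148,0.004,-0.72,0,0],[0.1,0.1,0.148,0.004,-0.84,0,0],[0.1,0.15,0.148,0.004,-0.96,0,0],[0.1,0.15,0.148,0.004,-1.08,0,0],[0.1,0.15,0.148,0.004,-1.2,0,0],[0.1,0.15,0.148,0.004,-1.32,0,0],[0.1,0.15,0.148,0.004,-1.32,0,0]]}}

```text
time: 40.23
eef_pos: [0.606, -0.0472, 0.1537]
ee_rot: [-0.609, -0.358, 0.61, -0.359]
contact_force: [0.2, -0.1, -0.3]
opening: 0.552
```

Run:
```python
from h import *
st();mv([.6065,-.047,.075],None)
```

```text
t 40.23 p [ 0.606  -0.0472  0.1537] yaw -0.508 down [ 0.    -0.002 -1.   ] q [-0.272  0.338  1.595 -0.002  1.208  0.237] F [ 0.2 -0.1 -0.3] T [-0.03 -0.02  0.04] op 0.552
shift [0.0787, 0.0003, -0.0006] rot [-0.0, 0.0017, -0.0011] yawnow -0.508 rows 1.9
```

Call:
{"api": "step_arm", "payload": {"rows": [[0.2,0.04,0,0,0,0,0],[0.2,0.06,0,0,0,0,0],[0.2,0.079,0,0,0,0,0],[0.2,0.079,0,0,0,0,0],[-1,0.079,0,0,0,0,0],[-1,0.079,0,0,0,0,0],[-1,0.079,0,0,0,0,0],[-1,0.079,0,0,0,0,0],[-1,0.079,0,0,0,0,0]], "newtons": 25}}

```text
time: 40.98
eef_pos: [0.6067, -0.0476, 0.0759]
ee_rot: [0.61, 0.357, -0.609, 0.359]
contact_force: [-0.3, 0.2, 0.7]
opening: 0.352
```

Run:
```python
from h import *
st()
```

```text
t 40.98 p [ 0.6067 -0.0476  0.0759] yaw -0.508 down [ 0.002 -0.002 -1.   ] q [-0.272  0.44   1.633 -0.002  1.065  0.237] F [-0.3  0.2  0.7] T [0.02 0.09 0.03] op 0.352
```

Call:
{"api": "step_arm", "payload": {"rows": [[-1,0,0,0,0.12,0,0],[-1,0,0,0,0.24,0,0],[-1,0,0,0,0.36,0,0],[-1,0,0,0,0.48,0,0],[-1,0,0,0,0.6,0,0],[-1,0,0,0,0.72,0,0],[-1,0,0,0,0.84,0,0],[-1,0,0,0,0.96,0,0],[-1,0,0,0,1.08,0,0],[-1,0,0,0,1.2,0,0],[-1,0,0,0,1.31,0,0],[-1,0,0,0,1.31,0,0]]}}

```text
time: 41.98
eef_pos: [0.6055, -0.0448, 0.0759]
ee_rot: [-0.701, 0.089, 0.702, 0.09]
contact_force: [-3.8, 8.9, 1.4]
opening: 0.354
```

Call:
{"api": "step_arm", "payload": {"rows": [[-1,0,0,0,0,0,0],[0.2,0,0,0,0,0,0],[0.2,0,0,0,0,0,0],[0.2,0,0,0,0,0,0],[0.2,-0.04,0,0,0,0,0],[0.2,-0.08,0,0,0,0,0],[0.2,-0.13,0,0,0,0,0],[0.2,-0.17,0,0,0,0,0],[0.2,-0.17,0,0,0,0,0]]}}

```text
time: 42.73
eef_pos: [0.6097, -0.0462, 0.2559]
ee_rot: [0.706, -0.089, -0.697, -0.089]
contact_force: [1.0, -0.3, 1.7]
opening: 0.597
```

Run:
```python
from h import *
st();mv([.45,-.1,.28],None)
```

```text
t 42.73 p [ 0.6097 -0.0462  0.2559] yaw -1.824 down [ 0.013 -0.002 -1.   ] q [-2.700e-01  2.380e-01  1.505e+00  1.000e-03  1.385e+00  1.553e+00] F [ 1.  -0.3  1.7] T [-0.02 -0.06  0.04] op 0.597
shift [-0.0262, 0.092, 0.1408] rot [-0.0, -0.0136, 0.0012] yawnow -1.824 rows 4.1
```

Call:
{"api": "step_arm", "payload": {"rows": [[0.2,-0.03,-0.023,0.295,0,0,0],[0.2,-0.03,-0.023,0.295,0,0,0],[0.2,-0.03,-0.023,0.295,0,0,0],[0.2,-0.03,-0.023,0.295,0,0,0],[0.2,-0.03,-0.023,0.295,0,0,0],[0.2,-0.03,-0.023,0.295,0,0,0],[0.2,-0.03,-0.023,0.295,0,0,0],[0.2,-0.03,-0.023,0.295,0,0,0],[0.2,-0.03,-0.023,0.295,0,0,0],[0.2,-0.03,-0.023,0.295,0,0,0]]}}

```text
time: 43.57
eef_pos: [0.3302, 0.0497, 0.2827]
ee_rot: [0.707, -0.089, -0.695, -0.089]
contact_force: [-0.4, -0.4, -0.2]
opening: 0.604
```

Run:
```python
from h import *
st()
t=cam('top','t9.png');c=cam('scene','s9.png')
for n,C in(('top',t),('scene',c)):
  for k,z in(('knob_grip',.076),('knob_pointer',.07),('index_mark',.06),('ball',.178),('spare',.058),('used',.0095),('worn',.0095)):
    for r in place_of(n,k)[:3]:print(n,k,round(r['score'],2),np.round(r['xy'],1),at(C,r['xy'],z)[:2])
a=cv2.resize(t['color'][170:230,265:325],(400,400),interpolation=cv2.INTER_CUBIC)
b=cv2.resize(c['color'][255:325,300:370],(400,400),interpolation=cv2.INTER_CUBIC)
d=cv2.resize(t['color'][120:330,100:450],(533,320)) # tops
e=cv2.resize(c['color'][180:340,220:400],(267,237))
lo=np.zeros((200,800,3),np.uint8);lo[:,:]=0
d=cv2.resize(t['color'][225:330,360:500],(267,200),interpolation=cv2.INTER_CUBIC);e=cv2.resize(c['color'][250:320,320:420],(286,200),interpolation=cv2.INTER_CUBIC)
lo[:,:267]=d;lo[:,267:553]=e;lo[:,553:800]=cv2.resize(t['color'][250:310,100:200],(247,200))
cv2.imwrite('pics/c12.png',np.vstack([np.hstack([a,b]),lo]))
```

```text
t 43.57 p [0.3302 0.0497 0.2827] yaw -1.824 down [ 0.017 -0.003 -1.   ] q [-2.120e-01 -4.820e-01  2.097e+00  1.000e-03  1.510e+00  1.612e+00] F [-0.4 -0.4 -0.2] T [-0.05  0.   -0.01] op 0.604
top knob_grip 0.95 [292.4 199.4] [ 0.6108 -0.0478]
top knob_pointer 0.82 [289.5 195. ] [ 0.6226 -0.0411]
top index_mark 0.97 [288.1 187.9] [ 0.6418 -0.0376]
top ball 0.52 [222.2 172.2] [0.6479 0.0965]
top spare 0.51 [402.4 250.8] [ 0.4919 -0.2957]
top spare 0.34 [171.6 279.7] [0.4342 0.2251]
top worn 0.51 [399.5 295.1] [ 0.3949 -0.2925]
scene knob_grip 0.95 [320.7 275.1] [ 0.5901 -0.0476]
scene knob_grip 0.67 [279.7 221.5] [ 0.5004 -0.2414]
scene knob_pointer 0.87 [313.3 289.2] [ 0.6287 -0.0382]
scene index_mark 0.66 [310.4 291.5] [ 0.6303 -0.0447]
scene ball 0.67 [370.1 287.1] [0.6444 0.1009]
scene spare 0.65 [470.  292.5] [0.4209 0.2286]
scene spare 0.6 [294.5 217.4] [ 0.4465 -0.2383]
scene used 0.61 [279.5 221.5] [ 0.4371 -0.2999]
scene used 0.3 [484.6 329.1] [0.4528 0.2863]
scene used 0.17 [313.9 291.1] [ 0.5866 -0.068 ]
scene worn 0.59 [294.6 217.2] [ 0.3966 -0.2797]
```

View pics/c12.png

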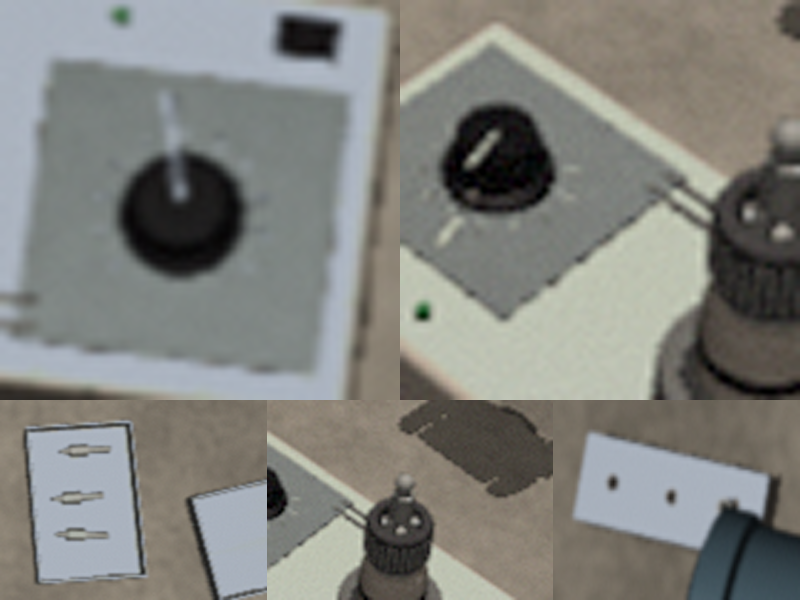

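Run:
```python
from h import *
t=cam('top');c=cam('scene')
f=lambda u,v:(265+u*.15-.43,170+v*.15-.43)
g=lambda u,v:(300+(u-400)*.175-.4,255+v*.175-.4)
def ang(C,p,q,z):
    a,b=at(C,p,z),at(C,q,z);d=b-a;return a[:2],b[:2],np.arctan2(d[1],d[0]).round(3)
print('ptr top',ang(t,f(182,197),f(174,150),.083))
print('ptr scene',ang(c,g(497,130),g(469,167),.083),at(c,g(470,193),.066))
k=np.array([.6067,-.0476])
for C,p,z in((t,f(172,130),.06),(t,f(163,92),.06),(c,g(462,218),.06),(c,g(440,243),.06)):
    d=at(C,p,z)[:2]-k;print(np.arctan2(d[1],d[0]).round(3))
# subpixel: bright ridge of pointer on dark knob, top
im=t['color'].mean(2)
ys,xs=np.mgrid[190:199,284:298];m=im[190:199,284:298]
for r in range(189,200): 
    row=im[r,284:300];w=np.clip(row-90,0,None) if r>=193 else None
    print(r,row.astype(int))
```

```text
ptr top (array([ 0.6098, -0.0468]), array([ 0.6262, -0.0442]), np.float64(0.157))
ptr scene (array([ 0.6067, -0.0463]), array([ 0.6284, -0.0429]), np.float64(0.155)) [ 0.6257 -0.0444  0.066 ]
0.148
0.168
0.194
0.154
189 [124 126 125 125 124 137 157 152 141 135 127 126 125 123 122 122]
190 [125 127 130 127 124 136 158 156 142 135 127 125 122 120 118 123]
191 [126 126 126 127 125 133 155 150 128 126 126 127 129 134 132 127]
192 [127 127 128 126 121 124 139 126  94 102 114 120 127 136 137 129]
193 [128 130 124 109  85  76  99  98  59  46  52  72 100 122 129 128]
194 [130 124 101  65  38  35  69  84  60  28  18  28  46  71 103 124]
195 [122  98  62  34  20  32  69  85  65  30  21  22  21  32  62 100]
196 [95 51 28 24 24 34 69 89 71 33 25 24 24 19 29 61]
197 [ 69  27  20  27  27  28  62 104  93  46  22  27  27  23  16  28]
198 [ 43  20  24  26  26  25  60 120 117  55  25  26  27  26  16  17]
199 [ 29  20  28  28  28  25  49 100 100  48  25  28  29  29  20  12]
```

Run:
```python
from h import *
print(finish_job());st()
```

```text
the job is handed in; nothing more can be done
None
the job is handed in; nothing more can be done
```

I did the whole job in the order asked and handed it in after about 44 s of robot time. No verdict is reported, so what follows is from my own checks.

- **Worn pestle:** I opened the sleeve about 3.4 rad with the pestle still standing in the chuck, then laid it in the leftmost tray.
- **Used pestles:** I found two on the bench and moved both into the tray. One was knocked aside mid-run, so I located it again first. The last picture shows all three pestles lying apart inside the tray.
- **Ball-ended pestle:** It stands upright in the chuck. On insertion it stopped at the expected depth, with about 6 N of contact force. I turned the sleeve about 3.8 rad closed, until the torque rose to about 2.6 N m, which I take as the stop. I can't read the force of each jaw, so the firm grip is inferred from the torque and the turn.
- **Speed knob:** I turned it after tightening the sleeve. Measured in both cameras, the pointer is at about 0.156 rad and the index mark at about 0.16 rad (four readings, 0.15 to 0.19), against a 0.15 rad tolerance.
- **Spare, reagent bottle and jar:** I never touched any of them. The scene camera still finds the spare at its starting spot. The arm partly hid it in the last top view, and I did not measure the bottle and jar again.

Two checks disagreed slightly. The networks' ball and rack positions differed by about 1 cm between cameras, so I fixed the ball pestle's position by gripping it gently in two directions. Their index mark in one scene picture was about 5 cm off, so I used the printed stroke in the image instead.

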